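# Set up the drying rack and lay out the poured sticks

## Robot

A 6-joint arm with a two-finger parallel gripper is mounted at the origin on a cart in front of the work surface, level with it; the furniture and walls round the work are solid. World frame = base frame: x ahead of the robot, y to its left, z up, the work surface at z = 0. Lengths are in m, angles in degrees, forces in N, time in s.
With the tool pointing down it reaches from about 0.35 to 1 m from the base axis. Payload 7.1 kg.
Tool frame: the origin (TCP) lies on the centre line of the jaws, within the pads' length; the fingertips stand 11 mm ahead of it and the grasp point (between the pads) lies 8 mm behind it; z points along the fingers, y is the line along which they close (so a half turn about z gives the same grasp; the last joint's range is limited). The gripper opens to 85 mm and grips with 20 to 120 N. Pads are 22 mm wide; open, the fingers measure 114 mm over their backs; the gripper's body (76 mm by 85 mm) begins 54 mm behind the grasp point. The pads swing forward as they close: fully open they stand 13 mm farther back than shut.
Start: joints at [-70.875, 24.242, 93.386, -0, 62.372, -1.089], TCP at [0.216, -0.586, 0.242] pointing down, gripper open.
Joint ranges: [-172.04, 172.04], [-51.8, 120.97], [4.93, 147.93], [-75.15, 255.16], [6.16, 154.13], [-145.62, 145.62]. Speed limits (degrees/s): [136.94, 136.94, 172.46, 180, 180, 180].

## Interface

Orientations are given as a 3x3 rotation matrix whose columns are the frame's x, y, z axes.
In Python, from rig import monitor, viewer, workorder gives the robot as it stands.
- The arm moves only by the tool play_rows, never from a script. Its argument "series" is text: rows parted by semicolons, each of 6 numbers parted by spaces: the shift along the tool's x, y, z in m, then the turn, a rotation vector about the tool's x, y, z in degrees. In form: tx ty tz rx ry rz; .... A call has 1 to 12 rows; each row is the pose to reach, as a shift and turn from the pose commanded when the call began, along the tool's axes at that moment; what a row does not reach only later rows make up. A row lasts 1/10 s, in which the tool goes at most 50 mm and 8.59 degrees, less where a joint would pass 70% of its speed; a pose out of reach is approached as far as the arm can. A call with a gripper value outside its range is refused whole. "jaw" is the finger opening in m, from 0 to 0.0854, set as the call begins (left out, the last holds). The fingers move at their own pace and stop on an object; "force" is the grip in N (left out, the last holds). Time passes only in rows, so rows that repeat a pose let the fingers close. It gives the time, the measured TCP pose, the force, the opening and the grip force at its end, in the units of the state.
- monitor.sense(): the state, without advancing time (a new reading comes with each control period).
- viewer.snapshot(name): name is "scene" or "top"; returns (picture, depth): 480x640x3 uint8, red, green, blue; 480x640 float32, m along the optical axis (not along the pixel's ray), 0 where there is no reading.
- viewer.camera_params(name): a dict with "vertical_fov" (degrees; the focal length in pixels is half the picture's height over the tangent of half this angle, whatever the lens; pixels are square), "cx", "cy" (the principal point, pixels), "k1" (the pictures are not rectified: a ray, as slopes to the right and down, at radius r is drawn at 1 + k1 r^2 times it, then the intrinsics apply), "extrinsics" (4x4, takes a point from world to camera coordinates). Camera axes: x right, y down, z forward; pixel columns grow to the right and rows downward; lengths in m; the calibration is good to about 2 mm. A picture is of the moment at which its call begins. camera_params takes no time and is no camera call.
- workorder.sign_off(): hands the job in; it is judged then, once.
The state is a dict: "clock": time; "joints": joint angles; "joint_vel": joint speeds; "joint_torque": joint torques, N m; "position": TCP position; "orientation": TCP orientation; "wrist_force": force on the tool from outside, world axes, zero at the start; "torque": the same for the moment, N m; "gripper_width": finger opening in m; "gripper_force": force on a finger pad.
Only numpy, scipy, OpenCV 4.12 (cv2) and the standard library are available. Lean on these libraries where they do the work, as an engineer would, in place of code of your own. Each camera call takes 0.05 s, during which the arm holds its last target. There are 200 camera calls.

## Task

Set up the drying rack: raise the ratchet prop by its lug to the third notch from the bottom, so that its bar stands level with the fixed rest, and let go. Then rock the heavy tub over on its heel rod, without lifting it out of its seat, so that all its sticks slide out onto the bench in front (do not pick them out of the tub), and rock it back to stand upright in its seat. Finally lay every stick level across both bars of the rack, singly side by side and square to the bars, roughly centred, and do not shift the bottle, tin, tape roll and tape measure that stand about.

Things in the scene. Friction and masses are not known exactly. Their poses are not given: they have to be found in the camera images.
- tip_stand: fixed wooden tipping step, top 75 mm above the bench, with a smooth 3 mm steel apron in front. Origin at bench level under the step; x = pouring direction, y along the step, z up. Step x -122 to +42 mm, |y| to 103 mm. Apron x 77 to 227 mm, |y| to 130 mm. Side pieces (|y| 108 to 136 mm, x to +75 mm) each carry two horns 24 mm high that flank the heel rod's end
- heel_seat (a point): where the middle of the tub's heel rod sits when seated: step x = 50 mm, y = 0, 83 mm above the bench; axes as the step's
- tub: open sheet-metal tub, 1.3 to 1.9 kg, on the step. Origin: underside of the floor, over the step origin; x = pouring direction, y = across, z up. Floor 6 mm, x -113 to +47 mm; back wall and sides (y +-102 mm) 70 mm high; front slopes up 22 deg from the floor to a lip at x = 126, z = 35 mm. Low partitions make 4 lanes (50 mm apart, middle ones at y = +-25 mm), a stick lying along x in some
- tub_heel (a point): middle of the tub's heel rod, the axis it rocks about: 16 mm dia., 264 mm long along y, at tub x = 50, z = 8 mm; its ends lie loosely (3 mm play) between the horns. The sticks slide out at 75 to 85 degrees of tip, near which the tub balances; at about 95 its lip meets the apron. Friction about 0.6, apron 0.35
- tub_handle (a point): middle of the tub's round wooden handle bar, 16 mm dia., 110 mm free between its arms, along tub y, at tub x = -140, z = 105 mm (above and behind the back wall). It moves on an arc about the heel rod (radius 213 mm); held at 15 N or so with the fingers pointing down, the bar turns in the grip
- rack: fixed two-bar rack. Origin at bench level; x across the bars, y along them, z up. Far bar (the rest) at x = +40 mm, fixed, top 185 mm above the bench; near bar at x = -40 mm on the ratchet prop. Both bars wooden, 22 mm wide in x, 266 mm long in y, with a 13 mm high end stop at each end (|y| 125 to 133 mm)
- rack_mid (a point): point midway between the two bars at the height of the fixed rest's top, 185 mm above the bench; axes as the rack's
- prop (a joint): height of the ratchet column above its lowest position, m (0 to 0.088); at 0 the near bar's top is 125 mm above the bench. Notches at 0.020, 0.040, 0.060, 0.080: 1 to 2 mm above each the spring pawl clicks in and the column then rests on it; let go between notches it drops to the one below. Starts at 0. Lifting takes 5 to 10 N. At 0.060 (third) the bars are level
- prop_lug (a point): top of the steel lifting lug in the middle of the near bar, moves with the prop: 16 mm in rack x, 20 mm in rack y, stands 33 mm above the bar. Best gripped from above across rack y
- pawl_knob (a point): centre of the ball (18 mm dia.) on the upright pin of the spring pawl, on the rack's -x side. Pulled 8 to 14 mm along rack -x (under 6 N) it frees the column, which then drops to the bottom; let go, it springs back
- dowel_0: round-looking wooden stick (a dowel offcut), 140 mm long, 16 mm thick, 0.05 kg, does not roll; origin in the middle of its underside as it lay at first, its length along its y axis. May be absent
- stick_0 (a point): centre of that stick, same axes
- dowel_1: round-looking wooden stick (a dowel offcut), 140 mm long, 16 mm thick, 0.05 kg, does not roll; origin in the middle of its underside as it lay at first, its length along its y axis. May be absent
- stick_1 (a point): centre of that stick, same axes
- dowel_2: round-looking wooden stick (a dowel offcut), 140 mm long, 16 mm thick, 0.05 kg, does not roll; origin in the middle of its underside as it lay at first, its length along its y axis. May be absent
- stick_2 (a point): centre of that stick, same axes
- dowel_3: round-looking wooden stick (a dowel offcut), 140 mm long, 16 mm thick, 0.05 kg, does not roll; origin in the middle of its underside as it lay at first, its length along its y axis. May be absent
- stick_3 (a point): centre of that stick, same axes
- glue_bottle: white glue bottle with orange cap, 49 mm dia., 150 mm tall, standing; bystander, origin at the centre of its underside
- tape_roll: tape roll, 93 mm dia., 24 mm tall, lying flat; bystander, origin at the centre of its underside
- tin: grey round tin, 80 mm dia., 44 mm tall; bystander, origin at the centre of its underside
- tape_measure: white tape measure 82x40x71 mm; bystander, origin at the centre of its underside

How it is judged:
By the outcome, as a careful person would: the job done as asked, in the order asked, and still so for the second after the job is handed in, with the robot touching nothing.
Of dowel_0, dowel_1, dowel_2, dowel_3 only 3 to 4 are there at a start; the rules pass over those that are not, and their reading is None.
At some moment in a run one of dowel_0, dowel_1, dowel_2, dowel_3 may be knocked a few centimetres aside while the robot is not near it.
Once in a run the grip may slacken for a moment while it holds something.
It also fails if it takes over 208 s, if anything falls off the work surface, if the arm or the gripper's body presses on something with over 40 N, if the wrist force passes 120 N, or if a joint passes its speed limit or range.

## Working session

There is one attempt and no reset: what is moved stays moved. The work goes in short steps, Python scripts to look and compute and a tool call to move; the robot and the scene stay as the last step left them, time stands still between calls to the robot, and variables do not carry over. Pictures are saved under pics/ and viewed, at most 14 in all, crops included, and the job is handed in when it is done.

Besides the shell and the picture viewer there is one more tool, called by a JSON object that holds its "fn" and its "kwargs". play_rows: Moves the arm, as the interface text tells. Its arguments: {"type":"object","properties":{"series":{"type":"string"},"jaw":{"type":"number"},"force":{"type":"number"}},"required":["series"]}

```bash
mkdir -p pics
cat > h.py <<'E'
import numpy as np, cv2
from rig import monitor, viewer, workorder
def snap(n,f=None):
    p,d=viewer.snapshot(n)
    if f: cv2.imwrite('pics/'+f,cv2.cvtColor(p,cv2.COLOR_RGB2BGR))
    np.savez('last_'+n,p=p,d=d)
    return p,d
def cloud(n,d):
    c=viewer.camera_params(n);h,w=d.shape
    f=h/2/np.tan(np.radians(c['vertical_fov'])/2)
    v,u=np.mgrid[:h,:w].astype(float)
    K=np.array([[f,0,c['cx']],[0,f,c['cy']],[0,0,1]])
    xd=(u-c['cx'])/f;yd=(v-c['cy'])/f;x,y=xd.copy(),yd.copy()
    for _ in range(20):
        s=1+c['k1']*(x*x+y*y);x=xd/s;y=yd/s
    P=np.stack([x*d,y*d,d],-1);E=np.array(c['extrinsics'])
    W=(P-E[:3,3])@E[:3,:3]
    W[d<=0]=np.nan
    return W
E
python3 - <<'E'
from h import *
for n in('scene','top'):
    p,d=snap(n,n+'0.png'); W=cloud(n,d)
    c=viewer.camera_params(n);E=np.array(c['extrinsics']);print(n,c['vertical_fov'],c['k1'],-E[:3,:3].T@E[:3,3])
    print(np.round(W[40::80,40::80],3).tolist() if n=='top' else '')
s=monitor.sense();print({k:np.round(v,3).tolist() for k,v in s.items()})
E
```

```text
scene 48.211019876680794 -0.07640557165077422 [0.02292124 0.62124112 1.25816614]

top 50.58838306296923 -0.09991438293614502 [-0.42905246 -0.21540129  1.46822834]
[[[nan, nan, nan], [nan, nan, nan], [-0.375, -0.188, 1.432], [0.959, 0.223, 0.563], [1.009, -0.027, 0.569], [0.567, -0.256, 0.873], [-0.2, -0.262, 1.338], [-0.191, -0.301, 1.34]], [[nan, nan, nan], [-0.395, -0.187, 1.435], [-0.38, -0.188, 1.422], [1.021, 0.262, 0.174], [1.017, -0.047, 0.236], [0.973, -0.327, 0.33], [1.0, -0.592, 0.364], [0.953, -0.821, 0.455]], [[nan, nan, nan], [-0.4, -0.188, 1.429], [0.679, 0.486, 0.032], [0.77, 0.203, 0.001], [0.095, -0.165, 0.861], [0.779, -0.377, 0.143], [0.983, -0.705, -0.002], [0.86, -0.921, 0.196]], [[nan, nan, nan], [0.672, 1.075, -0.737], [0.366, 0.374, 0.001], [0.095, -0.017, 0.57], [0.486, -0.155, 0.001], [0.06, -0.32, 0.732], [0.155, -0.488, 0.64], [0.637, -0.965, 0.041]], [[nan, nan, nan], [0.088, 0.6, -0.167], [0.391, 0.551, -0.834], [-0.005, -0.032, 0.391], [0.379, -0.203, -0.411], [0.386, -0.493, -0.285], [0.413, -0.769, -0.217], [0.365, -0.967, -0.019]], [[-0.259, 0.605, 0.064], [-0.119, 0.602, -0.44], [0.032, 0.423, -0.835], [-0.085, -0.029, 0.003], [0.191, -0.267, -0.846], [0.262, -0.617, -0.841], [0.33, -0.976, -0.839], [0.388, -1.34, -0.818]]]
{'clock': 0.1, 'joints': [-70.875, 24.279, 93.427, -0.001, 62.372, -1.089], 'joint_vel': [0.036, 0.029, -0.045, 0.042, -0.106, -0.011], 'joint_torque': [-0.001, -55.842, -28.244, -0.0, 0.003, -0.0], 'position': [0.216, -0.586, 0.242], 'orientation': [[0.938, 0.346, -0.0], [0.346, -0.938, 0.001], [0.0, -0.001, -1.0]], 'wrist_force': [0.387, 0.366, -0.112], 'torque': [0.006, 0.039, -0.01], 'gripper_force': 0.0, 'gripper_width': 0.085}
```

View pics/scene0.png

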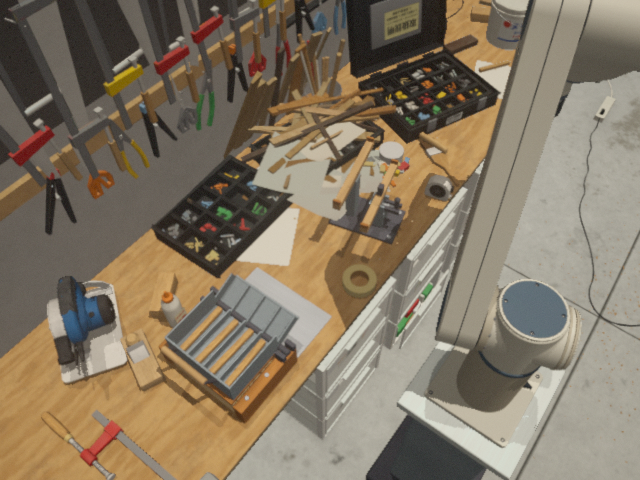

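View pics/top0.png

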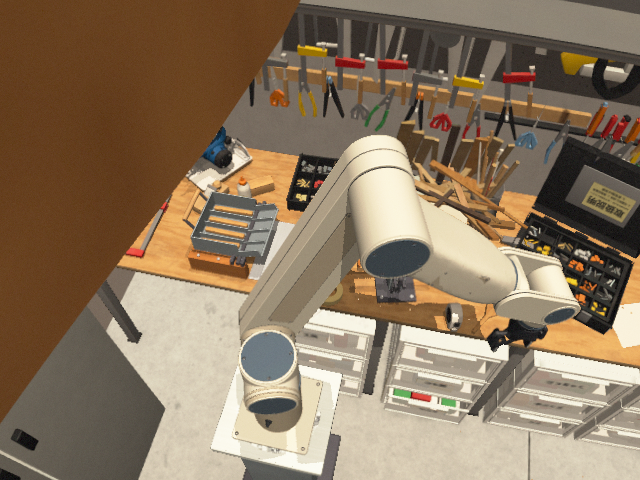

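The scene view shows the tub at about (230,335) with sticks in three lanes, the apron to its right, the rack at about (370,200), the tape roll (360,278), tin (390,152), bottle (170,305) and tape measure (437,187). I'll enlarge the rack and tub next.

Run:
```python
from h import *
z=np.load('last_scene.npz');p,d=z['p'],z['d'];W=cloud('scene',d)
a=cv2.resize(p[250:420,130:340],None,fx=3.6,fy=3.5,interpolation=cv2.INTER_CUBIC)
b=cv2.resize(p[130:300,310:470],None,fx=3.5,fy=3.5,interpolation=cv2.INTER_CUBIC)
cv2.imwrite('pics/tub.png',a[...,::-1]);cv2.imwrite('pics/rack.png',b[...,::-1])
# orthographic maps via cloud: 1mm px
def ortho(x0,x1,y0,y1,f):
    m=np.isfinite(W[...,0]);Q=W[m];C=p[m]
    k=(Q[:,0]>x0)&(Q[:,0]<x1)&(Q[:,1]>y0)&(Q[:,1]<y1)&(Q[:,2]>-.01)&(Q[:,2]<.3);Q=Q[k];C=C[k]
    o=np.argsort(Q[:,2]);Q=Q[o];C=C[o]
    im=np.zeros((int((x1-x0)*500),int((y1-y0)*500),3),np.uint8)
    r=((x1-Q[:,0])*500).astype(int).clip(0,im.shape[0]-1);c=((y1-Q[:,1])*500).astype(int).clip(0,im.shape[1]-1)
    for i,j,cc in zip(r,c,C): im[max(i-1,0):i+2,max(j-1,0):j+2]=cc
    cv2.imwrite('pics/'+f,cv2.resize(im,None,fx=1,fy=1)[...,::-1]);print(im.shape)
ortho(.2,1.0,-.8,.7,'ortho.png')
```

```text
(400, 750, 3)
```

View pics/tub.png

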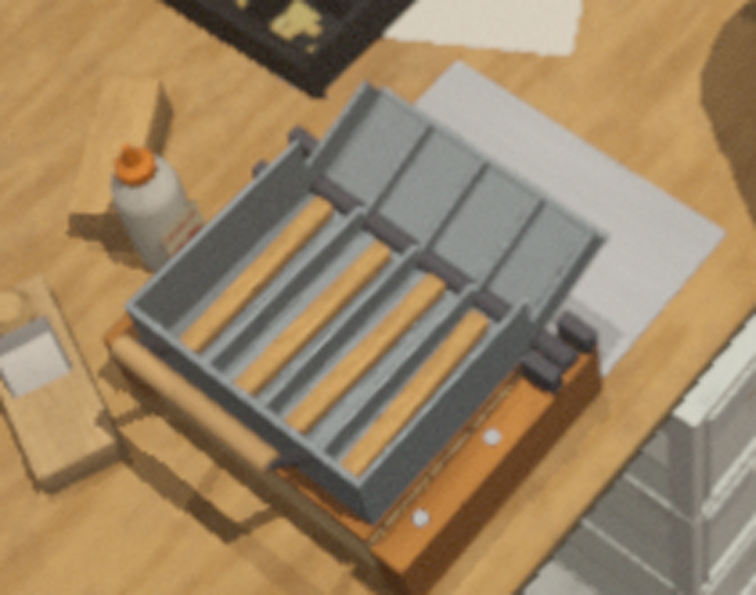

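View pics/rack.png

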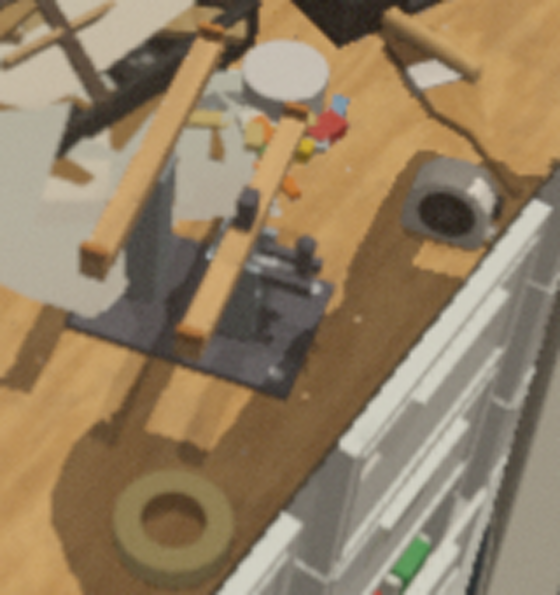

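View pics/ortho.png

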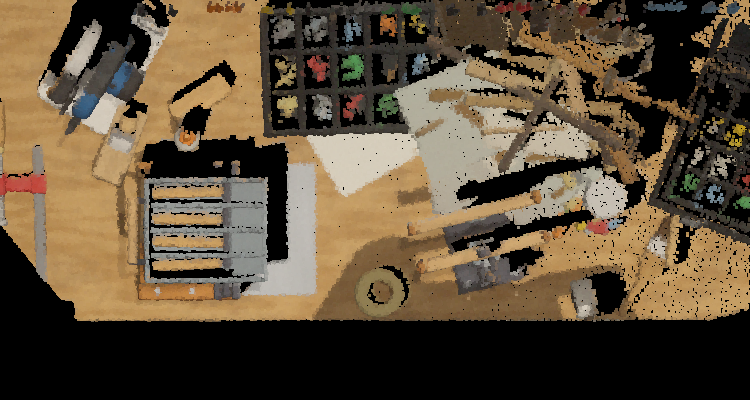

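All four lanes hold a stick; in the ortho map the tub pours towards world −y (right), and the rack's bars run along about −y too, with slight yaw. Next I'll fit the poses.

Run:
```python
from h import *
z=np.load('last_scene.npz');p,d=z['p'],z['d'];W=cloud('scene',d)
x,y,zz=W[...,0],W[...,1],W[...,2]
print('bench z',np.nanmedian(zz[(x>.45)&(x<.5)&(y>0)&(y<.1)]))
def rect(n,m):
    Q=W[m][:,:2].astype(np.float32);r=cv2.minAreaRect(Q*1000);mean=Q.mean(0);u,s,v=np.linalg.svd(Q-mean)
    print(n,len(Q),np.round(r,1) if 0 else r,'mean',mean.round(4),'z',np.median(W[m][:,2]).round(4),'dir',np.degrees(np.arctan2(v[0,1],v[0,0])).round(2)); return Q
near=lambda a,b,c,e:(x>a)&(x<b)&(y>c)&(y<e)
wood=(p[...,0].astype(int)-p[...,2]>50)
far=near(.5,.65,-.42,-.08)&(zz>.180)&(zz<.192); rect('far',far)
nb=near(.4,.6,-.42,-.08)&(zz>.120)&(zz<.131)&wood; rect('nearbar',nb)
lug=near(.42,.6,-.35,-.15)&(zz>.145)&(zz<.165); rect('lug',lug)
knob=near(.4,.48,-.35,-.15)&(zz>.05)&(zz<.165); rect('knob?',knob)
rim=near(.4,.7,.1,.45)&(zz>.141)&(zz<.15)&~wood; Q=rect('rim',rim)
h=near(.4,.7,.38,.48)&(zz>.165)&(zz<.2); rect('handle',h)
ap=near(.38,.72,.06,.16)&(zz>.001)&(zz<.006)&~wood; rect('apron',ap)
st=near(.42,.66,.2,.42)&(zz>.085)&(zz<.105)&wood; 
n,l=cv2.connectedComponents(st.astype(np.uint8))
for i in range(1,n):
    if (l==i).sum()>60: rect('stick',l==i)
for nme,m in [('tin',near(.55,.68,-.57,-.46)&(zz>.036)),('roll',near(.36,.5,-.12,.02)&(zz>.018)),('meas',near(.35,.46,-.52,-.4)&(zz>.06)),('bottle',near(.66,.78,.25,.36)&(zz>.06))]: rect(nme,m)
```

```text
bench z 0.0014332890304614575
far 582 ((573.6163940429688, -246.51922607421875), (23.483430862426758, 265.9529724121094), 14.310791015625) mean [ 0.5724 -0.2442] z 0.1858 dir -75.76
nearbar 465 ((473.0174560546875, -273.03094482421875), (71.57886505126953, 260.5185546875), 14.42863655090332) mean [ 0.4951 -0.2665] z 0.1254 dir -75.85
lug 89 ((520.6240234375, -222.1876678466797), (79.70508575439453, 114.03360748291016), 10.437702178955078) mean [ 0.5233 -0.2568] z 0.1572 dir -161.23
knob? 414 ((454.4676208496094, -226.29269409179688), (50.6414909362793, 147.13218688964844), 0.1518866866827011) mean [ 0.462  -0.2423] z 0.0967 dir 80.36
rim 525 ((540.106201171875, 299.2100830078125), (208.14874267578125, 229.0229034423828), 1.6626030206680298) mean [0.5363 0.3585] z 0.1455 dir -179.24
handle 423 ((537.7938232421875, 430.5715026855469), (24.869762420654297, 131.54368591308594), 89.95999908447266) mean [0.5333 0.435 ] z 0.1872 dir -179.0
apron 1263 ((565.2791748046875, 109.89297485351562), (92.15165710449219, 310.814697265625), 88.47630310058594) mean [0.5289 0.1026] z 0.0036 dir 174.38
s
[... 515 characters left out ...]
5181884766, 133.67697143554688), 2.576798439025879) mean [0.4704 0.3259] z 0.0977 dir 92.02
tin 618 ((624.922119140625, -518.1817016601562), (82.93299865722656, 132.60629272460938), 69.32915496826172) mean [ 0.6263 -0.5209] z 0.0471 dir 150.94
roll 609 ((415.30584716796875, -58.51904296875), (89.90584564208984, 94.78182983398438), 34.177974700927734) mean [ 0.414  -0.0572] z 0.0244 dir 117.91
meas 194 ((403.0552978515625, -471.4673156738281), (60.159934997558594, 41.36786651611328), 9.59693431854248) mean [ 0.4025 -0.4688] z 0.0675 dir -166.17
bottle 460 ((707.787353515625, 299.60906982421875), (105.38630676269531, 45.66708755493164), 65.4097900390625) mean [0.7136 0.3268] z 0.1038 dir 59.63
```

Run:
```python
from h import *
from scipy.optimize import least_squares
z=np.load('last_scene.npz');p,d=z['p'],z['d'];W=cloud('scene',d)
x,y,zz=W[...,0],W[...,1],W[...,2]
near=lambda a,b,c,e:(x>a)&(x<b)&(y>c)&(y<e)
wood=(p[...,0].astype(int)-p[...,2]>50)
Q=W[near(.47,.61,.40,.48)&(zz>.165)&(zz<.2)&wood]
f=lambda q:np.hypot(Q[:,1]-q[0]-q[2]*(Q[:,0]-.54),Q[:,2]-q[1])-.008
r=least_squares(f,[.44,.18,0],loss='soft_l1',f_scale=.001);print('handle y,z,slope@x=.54',r.x,len(Q),np.abs(r.fun).mean(), np.percentile(Q[:,0],[1,99]))
def line(n,m,ax):
    Q=W[m][:,:2];k=np.polyfit(Q[:,ax],Q[:,1-ax],1)
    for _ in range(5):
        e=Q[:,1-ax]-np.polyval(k,Q[:,ax]);g=abs(e)<.004;k=np.polyfit(Q[g,ax],Q[g,1-ax],1)
    print(n,g.sum(),'slope deg',np.degrees(np.arctan(k[0])),'at mid',np.polyval(k,.54 if ax==0 else .3))
R=(zz>.140)&(zz<.150)&~wood
line('back',R&near(.45,.63,.40,.425),0)
line('sideL',R&near(.63,.655,.25,.41),1)
line('sideR',R&near(.425,.45,.25,.41),1)
# lug
L=W[near(.47,.53,-.3,-.23)&(zz>.135)&(zz<.17)];print('lug',len(L),L.mean(0),np.percentile(L,[2,98],axis=0).round(4).tolist())
T=L[L[:,2]>.152];print('lugtop',len(T),T.mean(0))
# bars end-to-end in rack frame
a=np.radians(14.3);rx=np.array([np.cos(a),np.sin(a)]);ry=np.array([-rx[1],rx[0]]);c=np.array([.5349,-.2563])
for n,m in(('far',near(.5,.65,-.42,-.08)&(zz>.180)&(zz<.192)),('near',near(.4,.6,-.42,-.08)&(zz>.120)&(zz<.131)&wood)):
    q=W[m][:,:2]-c;X,Y=q@rx,q@ry
    g=abs(abs(X)-.04)<.016
    print(n,g.sum(),np.percentile(X[g],[2,50,98]),np.percentile(Y[g],[1,99]),'slope',np.degrees(np.arctan(np.polyfit(Y[g],X[g],1)[0])))
```

```text
handle y,z,slope@x=.54 [0.43491546 0.18111649 0.0136666 ] 391 0.0014716903750705349 [0.47586595 0.6010374 ]
back 193 slope deg 0.37622450591265355 at mid 0.40661225654830024
sideL 163 slope deg -0.8555157147818716 at mid 0.6396115612226798
sideR 174 slope deg -0.11177869059764363 at mid 0.438962689785139
lug 65 [ 0.49486486 -0.26525105  0.15196996] [[0.4873, -0.2782, 0.138], [0.5039, -0.2571, 0.1619]]
lugtop 40 [ 0.49619902 -0.26668083  0.15739909]
far 582 [0.02908739 0.03916068 0.05075311] [-0.13000196  0.1317282 ] slope 0.0560428335613617
near 463 [-0.05084397 -0.04142899 -0.02927547] [-0.12881456  0.11499999] slope 0.143500212622711
```

```bash
cat >> h.py <<'E'
from scipy.spatial.transform import Rotation as Rn
def down(yaw,tip=0):
    "tool z down, tool x at yaw deg (world)"
    c,s=np.cos(np.radians(yaw)),np.sin(np.radians(yaw))
    return np.array([[c,s,0],[s,-c,0],[0,0,-1.]])
def rel(pts,p0=None,R0=None):
    "pts: list of (pos,R); prints shifts/turns in current tool frame"
    s=monitor.sense()
    p0=np.array(s['position']) if p0 is None else p0
    R0=np.array(s['orientation']) if R0 is None else R0
    for p,R in pts:
        t=R0.T@(np.array(p)-p0);w=Rn.from_matrix(R0.T@R).as_rotvec(degrees=True)
        print(' '.join(f'{v:.4f}' for v in t),' '.join(f'{v:.2f}' for v in w))
E
python3 - <<'E'
from h import *
R=down(14.3)
rel([((.4962,-.2667,.242),R),((.4962,-.2667,.141),R)])
E
```

```text
0.3735 -0.2028 -0.0001 -0.08 0.00 5.91
0.3735 -0.2027 0.1009 -0.08 0.00 5.91
```

{"fn": "play_rows", "kwargs": {"series": "0.3735 -0.2028 0 0 0 5.9; 0.3735 -0.2028 0 0 0 5.9; 0.3735 -0.2028 0 0 0 5.9; 0.3735 -0.2028 0 0 0 5.9; 0.3735 -0.2028 0 0 0 5.9; 0.3735 -0.2028 0 0 0 5.9; 0.3735 -0.2028 0 0 0 5.9; 0.3735 -0.2028 0 0 0 5.9; 0.3735 -0.2028 0 0 0 5.9; 0.3735 -0.2028 0 0 0 5.9; 0.3735 -0.2028 0 0 0 5.9; 0.3735 -0.2028 0 0 0 5.9", "jaw": 0.06, "force": 50}}

```text
clock: 1.3
position: [0.4956, -0.2678, 0.2421]
orientation: [[0.969, 0.247, -0.001], [0.247, -0.969, 0.0], [-0.001, -0.0, -1.0]]
wrist_force: [-0.6, -0.1, -0.0]
gripper_width: 0.0603
gripper_force: 0.0
```

Run:
```python
from h import *
R=down(14.3)
print(monitor.sense()['clock'],monitor.sense()['position'],monitor.sense()['wrist_force'])
rel([((.4962,-.2667,.141),R)])
```

```text
1.3 [ 0.49563694 -0.26775237  0.24209296] [-0.60864236 -0.08341933 -0.01911928]
0.0009 -0.0009 0.1011 -0.01 0.04 -0.03
```

Descend, grip, and lift 63 mm, then ease down and check.

{"fn": "play_rows", "kwargs": {"series": "0.0005 -0.0005 0.05 0 0 0; 0.0005 -0.0005 0.085 0 0 0; 0.0005 -0.0005 0.101 0 0 0; 0.0005 -0.0005 0.101 0 0 0; 0.0005 -0.0005 0.101 0 0 0"}}

```text
clock: 1.8
position: [0.4964, -0.2675, 0.1416]
orientation: [[0.969, 0.246, -0.0], [0.246, -0.969, -0.0], [-0.0, 0.0, -1.0]]
wrist_force: [-0.5, -0.7, 1.1]
gripper_width: 0.0601
gripper_force: 0.0
```

{"fn": "play_rows", "kwargs": {"series": "0 0 0 0 0 0; 0 0 0 0 0 0; 0 0 0 0 0 0; 0 0 0 0 0 0; 0 0 0 0 0 0; 0 0 0 0 0 0; 0 0 0 0 0 0", "jaw": 0}}

```text
clock: 2.5
position: [0.4979, -0.269, 0.143]
orientation: [[0.969, 0.247, 0.003], [0.247, -0.969, -0.004], [0.002, 0.005, -1.0]]
wrist_force: [-0.9, -10.7, 2.8]
gripper_width: 0.0189
gripper_force: 52.4
```

{"fn": "play_rows", "kwargs": {"series": "0 0 -0.008 0 0 0; 0 0 -0.016 0 0 0; 0 0 -0.024 0 0 0; 0 0 -0.032 0 0 0; 0 0 -0.04 0 0 0; 0 0 -0.048 0 0 0; 0 0 -0.055 0 0 0; 0 0 -0.060 0 0 0; 0 0 -0.0635 0 0 0; 0 0 -0.0635 0 0 0; 0 0 -0.0635 0 0 0; 0 0 -0.0635 0 0 0"}}

```text
clock: 3.7
position: [0.4979, -0.269, 0.2059]
orientation: [[0.969, 0.247, 0.004], [0.247, -0.969, -0.005], [0.002, 0.005, -1.0]]
wrist_force: [1.5, -11.4, -4.5]
gripper_width: 0.0193
gripper_force: 51.6
```

{"fn": "play_rows", "kwargs": {"series": "0 0 0.001 0 0 0; 0 0 0.002 0 0 0; 0 0 0.003 0 0 0; 0 0 0.003 0 0 0"}}

```text
clock: 4.1
position: [0.4979, -0.269, 0.2028]
orientation: [[0.969, 0.247, 0.003], [0.247, -0.969, -0.005], [0.002, 0.005, -1.0]]
wrist_force: [1.2, -11.8, -3.7]
gripper_width: 0.0191
gripper_force: 51.6
```

{"fn": "play_rows", "kwargs": {"series": "0 0 0 0 0 0; 0 0 0 0 0 0; 0 0 0 0 0 0; 0 0 0 0 0 0; 0 0 -0.03 0 0 0; 0 0 -0.07 0 0 0; 0 0 -0.12 0 0 0; 0 0 -0.16 0 0 0; 0 0 -0.16 0 0 0", "jaw": 0.06}}

```text
clock: 5.0
position: [0.4992, -0.2677, 0.3685]
orientation: [[0.969, 0.248, 0.01], [0.248, -0.969, -0.005], [0.008, 0.008, -1.0]]
wrist_force: [0.1, -0.6, -0.2]
gripper_width: 0.0599
gripper_force: 0.0
```

Run:
```python
from h import *
p,d=snap('scene');W=cloud('scene',d);x,y,zz=W[...,0],W[...,1],W[...,2]
a=np.radians(14.3);rx=np.array([np.cos(a),np.sin(a)]);ry=np.array([-rx[1],rx[0]]);c=np.array([.5349,-.2563])
q=W[...,:2]-c;X,Y=q@rx,q@ry
for s in(-1,1):
    for yy in(-.07,.07):
        m=(abs(X-s*.04)<.009)&(abs(Y-yy)<.04)&(zz>.1)&(zz<.21);print(s,yy,m.sum(),np.nanmedian(zz[m]) if m.any() else None)
s=monitor.sense();print(s['position'],s['joints'])
# handle approach: TCP grasp point at bar: 8mm behind TCP
rel([((.5385,.435,.30),down(90)),((.5385,.435,.30),down(-90))])
```

```text
-1 -0.07 122 0.18562298911886033
-1 0.07 156 0.18573323735599362
1 -0.07 128 0.18618421860640116
1 0.07 154 0.1855869518874992
[ 0.49801918 -0.26700627  0.36519283] [-2.94067285e+01  1.21100311e+01  9.38420658e+01  5.40961864e-03
  7.36737420e+01  4.62621912e+01]
0.2127 -0.6704 0.0632 0.40 -0.06 -75.67
0.2127 -0.6704 0.0632 -0.07 -0.43 104.33
```

The prop reads level: 185.6 mm against 185.9 mm. Next is the tub handle.

Run:
```python
from h import *
rel([((.5385,.435,.33),down(0.6)),((.5385,.435,.30),down(.6))])
```

```text
0.2128 -0.6703 0.0332 0.22 -0.30 13.73
0.2127 -0.6704 0.0632 0.22 -0.30 13.73
```

{"fn": "play_rows", "kwargs": {"series": "0.2128 -0.6703 0.033 0.2 -0.3 13.7; 0.2128 -0.6703 0.033 0.2 -0.3 13.7; 0.2128 -0.6703 0.033 0.2 -0.3 13.7; 0.2128 -0.6703 0.033 0.2 -0.3 13.7; 0.2128 -0.6703 0.033 0.2 -0.3 13.7; 0.2128 -0.6703 0.033 0.2 -0.3 13.7; 0.2128 -0.6703 0.033 0.2 -0.3 13.7; 0.2128 -0.6703 0.033 0.2 -0.3 13.7; 0.2128 -0.6703 0.033 0.2 -0.3 13.7; 0.2128 -0.6703 0.033 0.2 -0.3 13.7; 0.2128 -0.6703 0.033 0.2 -0.3 13.7; 0.2128 -0.6703 0.033 0.2 -0.3 13.7"}}

```text
clock: 6.25
position: [0.53, 0.331, 0.3319]
orientation: [[1.0, 0.011, -0.008], [0.011, -1.0, 0.001], [-0.008, -0.001, -1.0]]
wrist_force: [1.0, -0.1, 0.6]
gripper_width: 0.0602
gripper_force: 0.0
```

{"fn": "play_rows", "kwargs": {"series": "0 0 0 0 0 0; 0 0 0 0 0 0"}}

```text
clock: 6.45
position: [0.5299, 0.33, 0.3316]
orientation: [[1.0, 0.013, -0.009], [0.013, -1.0, 0.001], [-0.009, -0.001, -1.0]]
wrist_force: [-0.9, 0.0, -0.1]
gripper_width: 0.0598
gripper_force: 0.0
```

Run:
```python
from h import *
s=monitor.sense();print(s['clock'],s['position'],s['joints'],s['joint_vel'])
rel([((.5385,.435,.33),down(0.6)),((.5385,.435,.172),down(.6))])
```

```text
6.45 [0.52994261 0.32997211 0.33156901] [ 30.681724    19.50398133  88.24484719   0.30382767  72.65934459
 119.83003054] [-2.14267036 -1.47647598  0.92737069 -0.2511486   0.02322736 -0.184392  ]
0.0100 -0.1049 0.0016 -0.05 0.50 0.16
0.0113 -0.1048 0.1596 -0.05 0.50 0.16
```

{"fn": "play_rows", "kwargs": {"series": "0.010 -0.050 0.002 0 0.5 0; 0.010 -0.09 0.002 0 0.5 0; 0.010 -0.105 0.002 0 0.5 0; 0.010 -0.105 0.002 0 0.5 0; 0.0105 -0.105 0.05 0 0.5 0.1; 0.0105 -0.105 0.1 0 0.5 0.1; 0.011 -0.105 0.14 0 0.5 0.1; 0.011 -0.105 0.159 0 0.5 0.1; 0.011 -0.105 0.159 0 0.5 0.1; 0.011 -0.105 0.159 0 0.5 0.1", "force": 20}}

```text
clock: 7.45
position: [0.5407, 0.4333, 0.1757]
orientation: [[1.0, 0.008, 0.003], [0.008, -1.0, 0.003], [0.003, -0.002, -1.0]]
wrist_force: [-0.5, 0.5, 0.3]
gripper_width: 0.0599
gripper_force: 0.0
```

{"fn": "play_rows", "kwargs": {"series": "0 0 0 0 0 0; 0 0 0 0 0 0; 0 0 0 0 0 0; 0 0 0 0 0 0; 0 0 0 0 0 0; 0 0 0 0 0 0; 0 0 0 0 0 0", "jaw": 0, "force": 20}}

```text
clock: 8.15
position: [0.5407, 0.4354, 0.1766]
orientation: [[1.0, 0.009, 0.005], [0.009, -1.0, 0.004], [0.005, -0.004, -1.0]]
wrist_force: [-0.7, 0.3, 6.3]
gripper_width: 0.0153
gripper_force: 21.9
```

Run:
```python
from h import *
p,d=snap('scene');cv2.imwrite('pics/grip.png',cv2.resize(p[200:420,60:340],None,fx=2.8,fy=2.7)[...,::-1])
print(monitor.sense()['position'],monitor.sense()['orientation'])
h=np.array([.0,.0]);a0=np.degrees(np.arctan2(.097,-.190))
for t in [2,4,6,8]+list(range(10,96,5)):
    a=np.radians(a0-t);r=np.hypot(.19,.097);dx=r*np.cos(a)+.19;dz=r*np.sin(a)-.097
    print(t,'tool y %.4f z %.4f'%(dx,-dz))
```

```text
[0.54066301 0.43542543 0.17666016] [[ 0.99994578  0.00914533  0.00497957]
 [ 0.00912319 -0.99994848  0.00445009]
 [ 0.00502001 -0.00440442 -0.9999777 ]]
2 tool y 0.0035 z -0.0066
4 tool y 0.0072 z -0.0130
6 tool y 0.0112 z -0.0193
8 tool y 0.0153 z -0.0255
10 tool y 0.0197 z -0.0315
15 tool y 0.0316 z -0.0459
20 tool y 0.0446 z -0.0591
25 tool y 0.0588 z -0.0712
30 tool y 0.0740 z -0.0820
35 tool y 0.0900 z -0.0914
40 tool y 0.1068 z -0.0994
45 tool y 0.1242 z -0.1059
50 tool y 0.1422 z -0.1109
55 tool y 0.1605 z -0.1143
60 tool y 0.1790 z -0.1160
65 tool y 0.1976 z -0.1162
70 tool y 0.2162 z -0.1147
75 tool y 0.2345 z -0.1116
80 tool y 0.2525 z -0.1070
85 tool y 0.2701 z -0.1007
90 tool y 0.2870 z -0.0930
95 tool y 0.3032 z -0.0838
```

View pics/grip.png

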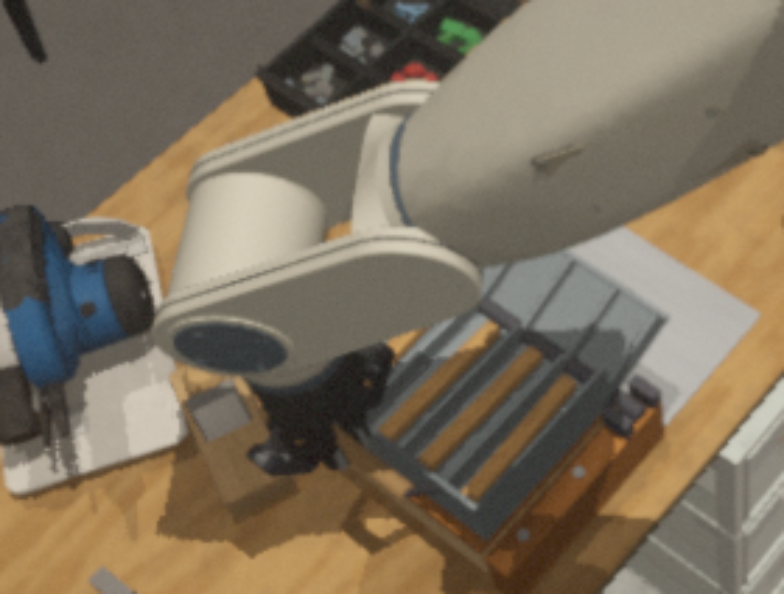

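{"fn": "play_rows", "kwargs": {"series": "0 0.0035 -0.0066 0 0 0; 0 0.0072 -0.013 0 0 0; 0 0.0112 -0.0193 0 0 0; 0 0.0153 -0.0255 0 0 0; 0 0.0197 -0.0315 0 0 0; 0 0.0255 -0.0388 0 0 0; 0 0.0316 -0.0459 0 0 0; 0 0.038 -0.0526 0 0 0; 0 0.0446 -0.0591 0 0 0; 0 0.0516 -0.0653 0 0 0; 0 0.0588 -0.0712 0 0 0; 0 0.0588 -0.0712 0 0 0"}}

```text
clock: 9.4
position: [0.541, 0.377, 0.248]
orientation: [[1.0, 0.009, 0.006], [0.009, -1.0, 0.007], [0.006, -0.007, -1.0]]
wrist_force: [-0.3, 7.3, 1.6]
gripper_width: 0.0154
gripper_force: 20.2
```

```bash
cat > arc.py <<'E'
from h import *
import sys
# args: heel world y,z offset from start handle; uses start TCP
p0=np.array([.5407,.4354,.1766])
def tgt(t):
    a=np.arctan2(.097,-.190)-np.radians(t);r=np.hypot(.19,.097)
    s=r*np.cos(a)+.19
    return p0+[0.009*s,-s,r*np.sin(a)-.097]
s=monitor.sense();p=np.array(s['position']);R=np.array(s['orientation'])
print('t',s['clock'],'F',s['wrist_force'].round(1),'w',s['gripper_width'],'gf',s['gripper_force'])
v=p-p0;ang=np.degrees(np.arctan2(.097,-.19)-np.arctan2(v[2]+.097,-v[1]-.19));print('ang',ang,'r',np.hypot(v[2]+.097,-v[1]-.19))
for t in map(float,sys.argv[1:]): print(t,(R.T@(tgt(t)-p)).round(4))
E
python3 arc.py 25 30 35 40 45 50 55 60 65 70
```

```text
t 9.4 F [-0.3  7.3  1.6] w 0.015408090898448199 gf 20.247307419776917
ang 24.946890795737957 r 0.2137740225627955
25.0 [0.0002 0.0004 0.0002]
30.0 [ 0.0003  0.0155 -0.0107]
35.0 [ 0.0004  0.0315 -0.0202]
40.0 [ 0.0004  0.0482 -0.0283]
45.0 [ 0.0005  0.0656 -0.035 ]
50.0 [ 0.0005  0.0835 -0.04  ]
55.0 [ 0.0005  0.1018 -0.0435]
60.0 [ 0.0005  0.1203 -0.0454]
65.0 [ 0.0006  0.1389 -0.0457]
70.0 [ 0.0006  0.1575 -0.0444]
```

{"fn": "play_rows", "kwargs": {"series": "0 0.0078 -0.0055 0 0 0; 0 0.0155 -0.0107 0 0 0; 0 0.0234 -0.0156 0 0 0; 0 0.0315 -0.0202 0 0 0; 0 0.0398 -0.0244 0 0 0; 0 0.0482 -0.0283 0 0 0; 0 0.0568 -0.0318 0 0 0; 0 0.0656 -0.035 0 0 0; 0 0.0745 -0.0376 0 0 0; 0 0.0835 -0.04 0 0 0; 0 0.0926 -0.0418 0 0 0; 0 0.1018 -0.0435 0 0 0"}}

```text
clock: 10.6
position: [0.542, 0.2756, 0.2922]
orientation: [[1.0, 0.009, 0.007], [0.009, -1.0, 0.008], [0.007, -0.007, -1.0]]
wrist_force: [-0.9, 6.1, 10.4]
gripper_width: 0.0151
gripper_force: 21.8
```

```bash
python3 arc.py  57.5 60 62.5 65 67.5 70 72 74 76 78 80 82 84 86
```

```text
t 10.6 F [-0.9  6.1 10.4] w 0.015090160902048353 gf 21.786441206932068
ang 54.87718484833979 r 0.2146960292836178
57.5 [0.0001 0.0099 0.0001]
60.0 [ 0.0001  0.0192 -0.0006]
62.5 [ 0.0001  0.0285 -0.001 ]
65.0 [ 0.0001  0.0378 -0.0009]
67.5 [ 0.0001  0.0471 -0.0004]
70.0 [0.0001 0.0563 0.0004]
72.0 [0.0001 0.0637 0.0014]
74.0 [0.0001 0.0711 0.0027]
76.0 [0.0001 0.0784 0.0042]
78.0 [0.0001 0.0856 0.0059]
80.0 [0.     0.0928 0.0079]
82.0 [0.     0.0999 0.0102]
84.0 [0.     0.1069 0.0127]
86.0 [-0.      0.1138  0.0154]
```

{"fn": "play_rows", "kwargs": {"series": "0 0.0099 0.0001 0 0 0; 0 0.0192 -0.0006 0 0 0; 0 0.0285 -0.001 0 0 0; 0 0.0378 -0.0009 0 0 0; 0 0.0471 -0.0004 0 0 0; 0 0.0563 0.0004 0 0 0; 0 0.0637 0.0014 0 0 0; 0 0.0674 0.002 0 0 0; 0 0.0711 0.0027 0 0 0; 0 0.0748 0.0034 0 0 0; 0 0.0784 0.0042 0 0 0; 0 0.0784 0.0042 0 0 0"}}

```text
clock: 11.8
position: [0.5426, 0.1952, 0.2864]
orientation: [[1.0, 0.009, 0.006], [0.009, -1.0, 0.003], [0.006, -0.003, -1.0]]
wrist_force: [0.2, -0.3, 7.8]
gripper_width: 0.0151
gripper_force: 19.4
```

```bash
python3 arc.py  78 79 80 81 82 83 84 85 86 87 88 89 90
python3 - <<'E'
from h import *
p,d=snap('scene');cv2.imwrite('pics/tip1.png',cv2.resize(p[200:420,120:400],None,fx=2.8,fy=2.7)[...,::-1])
E
```

```text
t 11.8 F [ 0.2 -0.3  7.8] w 0.015138077259716465 gf 19.378584623336792
ang 76.60889378674744 r 0.21283364737880095
78.0 [0.0002 0.0051 0.0008]
79.0 [0.0002 0.0087 0.0018]
80.0 [0.0002 0.0123 0.0028]
81.0 [0.0002 0.0159 0.0039]
82.0 [0.0002 0.0194 0.0051]
83.0 [0.0002 0.0229 0.0063]
84.0 [0.0002 0.0264 0.0076]
85.0 [0.0002 0.0299 0.009 ]
86.0 [0.0002 0.0333 0.0104]
87.0 [0.0002 0.0367 0.0119]
88.0 [0.0002 0.0401 0.0134]
89.0 [0.0001 0.0435 0.015 ]
90.0 [0.0001 0.0468 0.0167]
```

View pics/tip1.png

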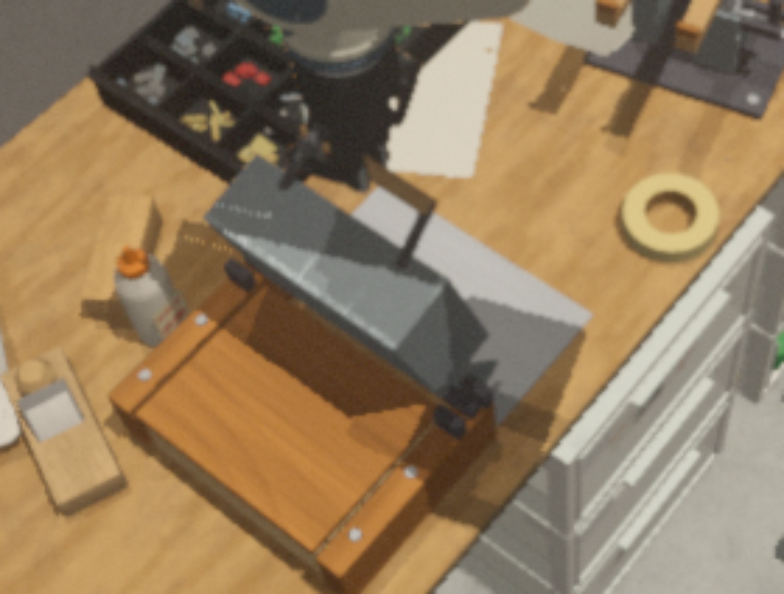

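The tub is tipped about 76° with its rod in the horns. No sticks show yet beyond the lip at about (500,350), so I'll keep tipping slowly.

{"fn": "play_rows", "kwargs": {"series": "0 0.0051 0.0008 0 0 0; 0 0.0087 0.0018 0 0 0; 0 0.0123 0.0028 0 0 0; 0 0.0159 0.0039 0 0 0; 0 0.0194 0.0051 0 0 0; 0 0.0229 0.0063 0 0 0; 0 0.0264 0.0076 0 0 0; 0 0.0299 0.009 0 0 0; 0 0.0333 0.0104 0 0 0; 0 0.0333 0.0104 0 0 0; 0 0.0333 0.0104 0 0 0; 0 0.0333 0.0104 0 0 0"}}

```text
clock: 13.05
position: [0.5426, 0.1619, 0.2747]
orientation: [[1.0, 0.009, 0.004], [0.009, -1.0, 0.003], [0.004, -0.002, -1.0]]
wrist_force: [3.1, -1.6, 5.4]
gripper_width: 0.0152
gripper_force: 20.9
```

```bash
python3 arc.py  86 87 88 89 90
python3 - <<'E'
from h import *
p,d=snap('scene');W=cloud('scene',d)
p2,_=snap('top')
a=cv2.resize(p[240:400,150:390],(600,400));b=cv2.resize(p2[180:300,170:360],(600,380))
cv2.imwrite('pics/tip2.png',np.vstack([a,b])[:780,:,::-1][:, :] if 0 else np.hstack([cv2.resize(a,(400,300)),cv2.resize(b,(400,300))])[...,::-1])
E
```

```text
t 13.05 F [ 3.1 -1.6  5.4] w 0.015188897500256487 gf 20.87764263153076
ang 86.11278718748737 r 0.2122198380931551
86.0 [ 0.0005  0.0001 -0.0012]
87.0 [0.0005 0.0035 0.0003]
88.0 [0.0005 0.0069 0.0018]
89.0 [0.0005 0.0102 0.0034]
90.0 [0.0005 0.0136 0.0051]
```

View pics/tip2.png

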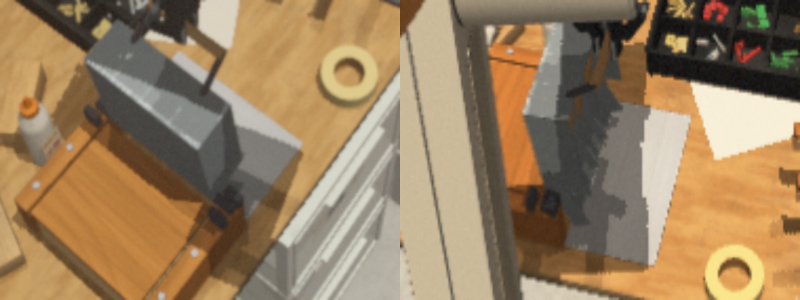

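The top view shows the apron at about (650,190) with no sticks on it yet. I'll go to 90°, hold, and look again.

{"fn": "play_rows", "kwargs": {"series": "0 0.0035 0.0006 0 0 0; 0 0.0069 0.0021 0 0 0; 0 0.0102 0.0037 0 0 0; 0 0.0136 0.0054 0 0 0; 0 0.0136 0.0054 0 0 0; 0 0.0136 0.0054 0 0 0; 0 0.0136 0.0054 0 0 0; 0 0.0136 0.0054 0 0 0"}}

```text
clock: 13.95
position: [0.5423, 0.1486, 0.2689]
orientation: [[1.0, 0.009, 0.003], [0.009, -1.0, 0.003], [0.003, -0.003, -1.0]]
wrist_force: [4.0, 0.5, -0.5]
gripper_width: 0.015
gripper_force: 20.4
```

```bash
python3 arc.py  86 87 88 89 90 91 92 93
python3 - <<'E'
from h import *
p,d=snap('scene')
p2,_=snap('top')
b=cv2.resize(p2[190:280,200:320],(800,600),interpolation=cv2.INTER_CUBIC)
b=(255*(b/255.)**.6).astype(np.uint8)
cv2.imwrite('pics/tip3.png',b[...,::-1])
E
```

```text
t 13.95 F [ 4.   0.5 -0.5] w 0.014951100220039548 gf 20.355876982212067
ang 90.03650563789382 r 0.21255757492423058
86.0 [ 0.001  -0.0133 -0.007 ]
87.0 [ 0.001  -0.0099 -0.0055]
88.0 [ 0.001  -0.0065 -0.004 ]
89.0 [ 0.001  -0.0031 -0.0024]
90.0 [ 0.001   0.0002 -0.0007]
91.0 [0.001  0.0035 0.001 ]
92.0 [0.001  0.0068 0.0027]
93.0 [0.001  0.0101 0.0046]
```

View pics/tip3.png

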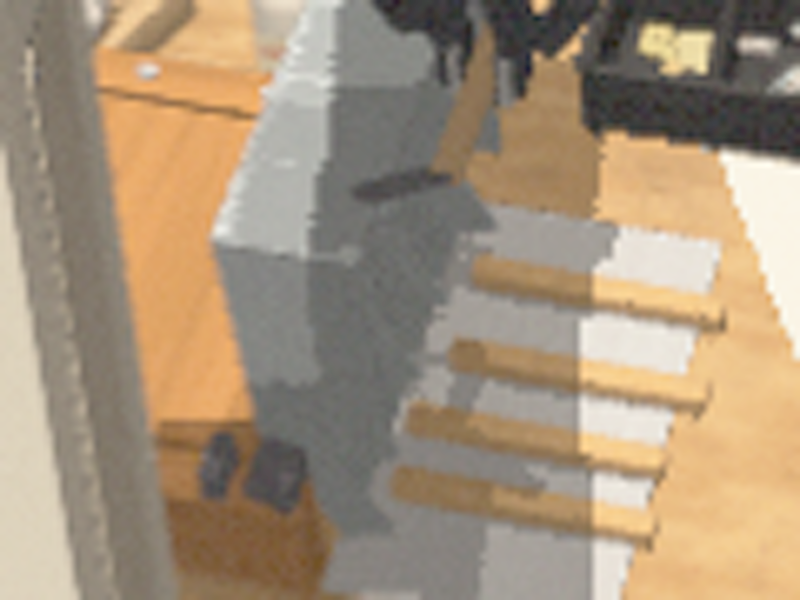

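All four sticks lie on the apron, at about (390–730, 250–540) in the crop. Now I'll rock the tub back.

```bash
python3 arc.py  88 85.5 83 80.5 78 75.5 73 70.5 68 65.5 63 60.5
```

```text
t 14.05 F [ 4.2  1.5 -2.1] w 0.015338657607912455 gf 20.332638323307037
ang 90.023602347127 r 0.21254169573391868
88.0 [ 0.001  -0.0064 -0.004 ]
85.5 [ 0.001  -0.0149 -0.0077]
83.0 [ 0.001  -0.0236 -0.0111]
80.5 [ 0.001  -0.0324 -0.014 ]
78.0 [ 0.001  -0.0414 -0.0166]
75.5 [ 0.001  -0.0504 -0.0188]
73.0 [ 0.0011 -0.0596 -0.0206]
70.5 [ 0.0011 -0.0688 -0.022 ]
68.0 [ 0.0011 -0.078  -0.023 ]
65.5 [ 0.0011 -0.0873 -0.0236]
63.0 [ 0.0011 -0.0966 -0.0238]
60.5 [ 0.0011 -0.1059 -0.0236]
```

{"fn": "play_rows", "kwargs": {"series": "0 -0.0064 -0.004 0 0 0; 0 -0.0149 -0.0077 0 0 0; 0 -0.0236 -0.0111 0 0 0; 0 -0.0324 -0.014 0 0 0; 0 -0.0414 -0.0166 0 0 0; 0 -0.0504 -0.0188 0 0 0; 0 -0.0596 -0.0206 0 0 0; 0 -0.0688 -0.022 0 0 0; 0 -0.078 -0.023 0 0 0; 0 -0.0873 -0.0236 0 0 0; 0 -0.0966 -0.0238 0 0 0; 0 -0.1059 -0.0236 0 0 0"}}

```text
clock: 15.25
position: [0.5414, 0.2553, 0.2933]
orientation: [[1.0, 0.009, 0.004], [0.009, -1.0, 0.003], [0.004, -0.003, -1.0]]
wrist_force: [0.4, 0.1, -2.7]
gripper_width: 0.0153
gripper_force: 20.2
```

```bash
python3 arc.py  58 55 52 49 46 43 40 37 34 31 28 25
```

```text
t 15.25 F [ 0.4  0.1 -2.7] w 0.015293963100676282 gf 20.19584745168686
ang 60.312180098635025 r 0.2138823977066165
58.0 [ 0.0009 -0.0086  0.0012]
55.0 [ 0.0009 -0.0196  0.0024]
52.0 [ 0.0009 -0.0307  0.0043]
49.0 [ 0.0009 -0.0416  0.0068]
46.0 [ 0.0009 -0.0523  0.0098]
43.0 [ 0.0009 -0.0629  0.0133]
40.0 [ 0.0009 -0.0733  0.0174]
37.0 [ 0.0008 -0.0834  0.0221]
34.0 [ 0.0008 -0.0933  0.0273]
31.0 [ 0.0008 -0.1029  0.033 ]
28.0 [ 0.0008 -0.1122  0.0392]
25.0 [ 0.0008 -0.1212  0.0458]
```

{"fn": "play_rows", "kwargs": {"series": "0 -0.0086 0.0012 0 0 0; 0 -0.0196 0.0024 0 0 0; 0 -0.0307 0.0043 0 0 0; 0 -0.0416 0.0068 0 0 0; 0 -0.0523 0.0098 0 0 0; 0 -0.0629 0.0133 0 0 0; 0 -0.0733 0.0174 0 0 0; 0 -0.0834 0.0221 0 0 0; 0 -0.0933 0.0273 0 0 0; 0 -0.1029 0.033 0 0 0; 0 -0.1122 0.0392 0 0 0; 0 -0.1212 0.0458 0 0 0"}}

```text
clock: 16.45
position: [0.5407, 0.377, 0.2473]
orientation: [[1.0, 0.009, 0.004], [0.009, -1.0, 0.004], [0.004, -0.004, -1.0]]
wrist_force: [3.9, 3.4, 0.1]
gripper_width: 0.0151
gripper_force: 22.2
```

```bash
python3 arc.py  22.5 20 17.5 15 12.5 10 8 6 4 2 1 0
```

```text
t 16.45 F [3.9 3.4 0.1] w 0.015107972078568583 gf 22.1512109041214
ang 24.82715217433177 r 0.21318439760139504
22.5 [ 0.0006 -0.0068  0.0054]
20.0 [ 0.0005 -0.0137  0.0116]
17.5 [ 0.0005 -0.0203  0.0181]
15.0 [ 0.0005 -0.0267  0.0249]
12.5 [ 0.0004 -0.0328  0.032 ]
10.0 [ 0.0004 -0.0385  0.0393]
8.0 [ 0.0004 -0.0428  0.0454]
6.0 [ 0.0004 -0.047   0.0516]
4.0 [ 0.0003 -0.0509  0.0579]
2.0 [ 0.0003 -0.0546  0.0643]
1.0 [ 0.0003 -0.0564  0.0676]
0.0 [ 0.0003 -0.0581  0.0709]
```

{"fn": "play_rows", "kwargs": {"series": "0 -0.0068 0.0054 0 0 0; 0 -0.0137 0.0116 0 0 0; 0 -0.0203 0.0181 0 0 0; 0 -0.0267 0.0249 0 0 0; 0 -0.0328 0.032 0 0 0; 0 -0.0385 0.0393 0 0 0; 0 -0.0428 0.0454 0 0 0; 0 -0.047 0.0516 0 0 0; 0 -0.0509 0.0579 0 0 0; 0 -0.0546 0.0643 0 0 0; 0 -0.0564 0.0676 0 0 0; 0 -0.0581 0.0709 0 0 0"}}

```text
clock: 17.65
position: [0.5396, 0.4363, 0.1767]
orientation: [[1.0, 0.009, 0.003], [0.009, -1.0, 0.006], [0.003, -0.006, -1.0]]
wrist_force: [0.5, 8.5, 1.8]
gripper_width: 0.0151
gripper_force: 23.9
```

```bash
python3 arc.py  0
cat > tubfit.py <<'E'
from h import *
p,d=snap('scene');W=cloud('scene',d);x,y,zz=W[...,0],W[...,1],W[...,2]
wood=(p[...,0].astype(int)-p[...,2]>50)
near=lambda a,b,c,e:(x>a)&(x<b)&(y>c)&(y<e)
for n,m in(('back',near(.45,.63,.395,.42)),('L',near(.63,.655,.25,.38)),('R',near(.425,.45,.25,.38)),('floor',near(.45,.63,.27,.38)),('step?',near(.43,.455,.2,.38))):
    k=m&~wood&((zz>.125)&(zz<.165) if n!='floor' else (zz>.06)&(zz<.1))
    if k.any(): print(n,k.sum(),np.median(W[k],axis=0).round(4),np.percentile(zz[k],[10,90]).round(4))
E
python3 tubfit.py
```

```text
t 17.65 F [0.5 8.5 1.8] w 0.01507074931074685 gf 23.894492089748383
ang -0.07470817251884403 r 0.21415822396445275
0.0 [0.0011 0.0009 0.0001]
back 201 [0.5014 0.41   0.1492] [0.1298 0.1541]
R 299 [0.4375 0.3189 0.1426] [0.1281 0.1503]
floor 2151 [0.5318 0.3242 0.0857] [0.0822 0.0913]
step? 314 [0.4376 0.3154 0.142 ] [0.1275 0.1501]
```

{"fn": "play_rows", "kwargs": {"series": "0 0.0005 0.001 0 0 0; 0 0.0005 0.002 0 0 0; 0 0.0005 0.003 0 0 0; 0 0.001 0.004 0 0 0; 0 0.001 0.005 0 0 0; 0 0.001 0.006 0 0 0; 0 0.001 0.006 0 0 0"}}

```text
clock: 18.4
position: [0.5396, 0.4352, 0.1709]
orientation: [[1.0, 0.009, 0.003], [0.009, -1.0, 0.006], [0.003, -0.006, -1.0]]
wrist_force: [-1.0, 9.1, 1.6]
gripper_width: 0.0152
gripper_force: 23.9
```

```bash
python3 arc.py  0; python3 tubfit.py
```

```text
t 18.4 F [-1.   9.1  1.6] w 0.01516905668422188 gf 23.94185096025467
ang -1.3658461090248886 r 0.21064937732781755
0.0 [ 0.0011 -0.0002 -0.0057]
back 184 [0.4972 0.4076 0.1452] [0.1304 0.1507]
R 283 [0.4375 0.3165 0.1414] [0.1281 0.1479]
floor 2186 [0.5312 0.3253 0.0834] [0.0802 0.0897]
step? 303 [0.4376 0.3125 0.1405] [0.1273 0.1478]
```

{"fn": "play_rows", "kwargs": {"series": "0 0 0.001 0 0 0; 0 0 0.002 0 0 0; 0 0 0.003 0 0 0; 0 0 0.004 0 0 0; 0 0 0.005 0 0 0; 0 0 0.005 0 0 0"}}

```text
clock: 19.05
position: [0.5398, 0.4355, 0.1691]
orientation: [[1.0, 0.009, 0.004], [0.009, -1.0, 0.007], [0.004, -0.007, -1.0]]
wrist_force: [-7.4, 4.7, 20.5]
gripper_width: 0.015
gripper_force: 25.5
```

```bash
python3 arc.py  0; python3 tubfit.py
```

```text
t 19.05 F [-7.4  4.7 20.5] w 0.014964995855514607 gf 25.511869490146637
ang -1.839589953402655 r 0.2101592229397229
0.0 [ 0.0009  0.0001 -0.0075]
back 182 [0.4959 0.4076 0.1448] [0.1318 0.1524]
R 279 [0.4377 0.3179 0.1405] [0.1277 0.1476]
floor 2203 [0.5313 0.3247 0.0828] [0.0796 0.0904]
step? 301 [0.4379 0.3122 0.1393] [0.1272 0.1477]
```

{"fn": "play_rows", "kwargs": {"series": "0 0 -0.002 0 0 0; 0 0 -0.004 0 0 0; 0 0 -0.004 0 0 0; 0 0 -0.004 0 0 0; 0 0 -0.004 0 0 0; 0 0 -0.03 0 0 0; 0 0 -0.07 0 0 0; 0 0 -0.12 0 0 0; 0 0 -0.17 0 0 0; 0 0.05 -0.2 0 0 0; 0 0.1 -0.2 0 0 0; 0 0.15 -0.2 0 0 0", "jaw": 0.06}}

```text
clock: 20.3
position: [0.5409, 0.2887, 0.3666]
orientation: [[1.0, 0.01, 0.005], [0.01, -1.0, 0.004], [0.006, -0.004, -1.0]]
wrist_force: [1.1, -0.7, 0.0]
gripper_width: 0.0601
gripper_force: 0.0
```

{"fn": "play_rows", "kwargs": {"series": "0 0.05 0 0 0 0; 0 0.1 0 0 0 0; 0 0.15 0 0 0 0; 0 0.2 0 0 0 0; 0 0.25 0 0 0 0; 0 0.3 0 0 0 0; 0 0.35 0 0 0 0; 0 0.4 0 0 0 0; 0 0.42 0 0 0 0; 0 0.42 0 0 0 0", "jaw": 0.06}}

```text
clock: 21.3
position: [0.5442, -0.1331, 0.3636]
orientation: [[1.0, 0.005, 0.003], [0.005, -1.0, 0.002], [0.003, -0.002, -1.0]]
wrist_force: [0.9, 0.7, -0.6]
gripper_width: 0.06
gripper_force: 0.0
```

```bash
cat tubfit.py > tf2.py; python3 tubfit.py
cat > sticks.py <<'E'
from h import *
z=np.load('last_scene.npz');p,d=z['p'],z['d'];W=cloud('scene',d);x,y,zz=W[...,0],W[...,1],W[...,2]
wood=(p[...,0].astype(int)-p[...,2]>45)
m=wood&(x>.38)&(x<.75)&(y>-.1)&(y<.19)&(zz>.0085)&(zz<.05)
m&=~((np.hypot(x-.414,y+.057)<.06))
n,l=cv2.connectedComponents(m.astype(np.uint8))
for i in range(1,n):
    k=l==i
    if k.sum()>50:
        Q=W[k];T=Q[Q[:,2]>.0125];r=cv2.minAreaRect((T[:,:2]*1000).astype(np.float32))
        u,s,v=np.linalg.svd(T[:,:2]-T[:,:2].mean(0));a=np.degrees(np.arctan2(v[0,1],v[0,0]))%180
        print(k.sum(),'mean',T.mean(0).round(4),'rect',np.round(r[0],1),np.round(r[1],1),round(r[2],1),'dir',a.round(1),'ztop',np.percentile(Q[:,2],90).round(4))
E
python3 sticks.py
python3 - <<'E'
from h import *
p=np.load('last_scene.npz')['p'];cv2.imwrite('pics/after.png',cv2.resize(p[240:400,140:360],(800,580),interpolation=cv2.INTER_CUBIC)[...,::-1])
s=monitor.sense();print(s['position'],s['joints'])
E
```

```text
back 314 [0.5364 0.4078 0.145 ] [0.1323 0.1512]
L 311 [0.6386 0.317  0.1387] [0.1274 0.1477]
R 275 [0.4376 0.3161 0.1403] [0.1283 0.1481]
floor 2536 [0.5375 0.3265 0.0829] [0.0794 0.0892]
step? 295 [0.4377 0.3114 0.1401] [0.128  0.1481]
188 mean [0.6527 0.0793 0.0191] rect [654.1  78.2] [ 18.  106.6] 7.8 dir 97.9 ztop 0.0227
151 mean [0.5617 0.0924 0.0191] rect [562.4  91.7] [17.1 75.9] 1.3 dir 90.8 ztop 0.0225
151 mean [0.5159 0.0933 0.0188] rect [516.8  93.1] [72.3 17.3] 89.9 dir 91.2 ztop 0.0229
156 mean [0.4753 0.0948 0.019 ] rect [475.7  98.7] [85.5 16.2] 89.6 dir 91.4 ztop 0.0226
[ 0.54422839 -0.13145821  0.36362704] [-14.90920011  11.82365797  94.40504598   0.22454683  73.6863312
  74.68394626]
```

View pics/after.png

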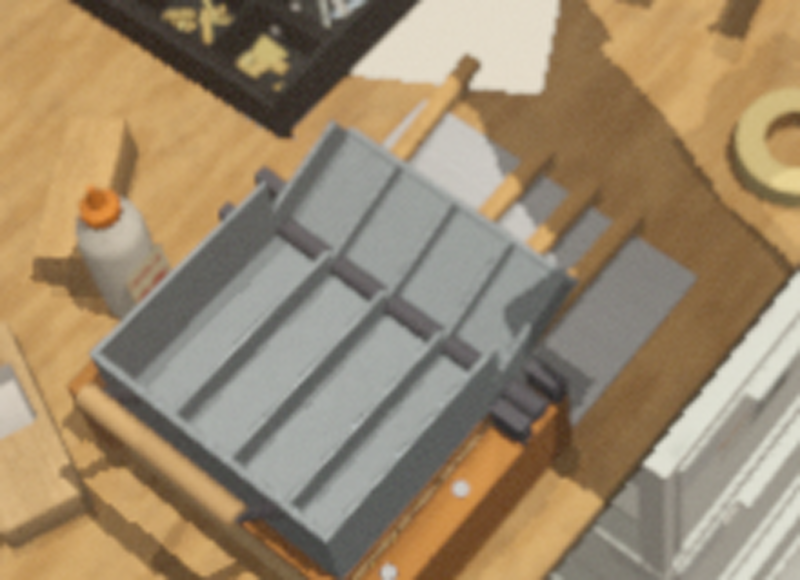

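The tub is empty and seated upright. The four sticks' far ends show at (470,65), (545,160), (595,190) and (640,225), and their near ends are hidden by the tub lip. I'll work out each stick's centre from its far end.

```bash
cat >> sticks.py <<'E'
print('--- centres from low-y end')
S=[]
for i in range(1,n):
    k=l==i
    if k.sum()>50:
        Q=W[k];T=Q[Q[:,2]>.0135][:,:2];mu=T.mean(0);u,s,v=np.linalg.svd(T-mu);ax=v[0]*np.sign(v[0,1])
        t=(T-mu)@ax; e=np.percentile(t,1.5); nrm=np.array([-ax[1],ax[0]]);o=(T-mu)@nrm;off=(np.percentile(o,3)+np.percentile(o,97))/2
        c=mu+ax*(e+.07)+nrm*off; a=np.degrees(np.arctan2(ax[1],ax[0])); S.append((c,a))
        print(c.round(4),'dir',a.round(1),'vis',(t.max()-t.min()).round(3),'wid',(np.percentile(o,97)-np.percentile(o,3)).round(4),'ends y',(c-ax*.07)[1].round(3),(c+ax*.07)[1].round(3))
c,a=max(S,key=lambda q:q[0][0])
rel([((c[0],c[1],.12),down(a)),((c[0],c[1],.0155),down(a))])
E
python3 sticks.py | sed -n '/---/,$p'
```

```text
--- centres from low-y end
[0.6508 0.0991] dir 98.1 vis 0.107 wid 0.0149 ends y 0.03 0.168
[0.5616 0.128 ] dir 90.8 vis 0.076 wid 0.0153 ends y 0.058 0.198
[0.5158 0.1281] dir 91.1 vis 0.073 wid 0.0152 ends y 0.058 0.198
[0.4751 0.1287] dir 91.1 vis 0.086 wid 0.0144 ends y 0.059 0.199
0.1073 -0.2291 0.2446 -0.02 -0.26 -97.76
0.1071 -0.2288 0.3491 -0.02 -0.26 -97.76
```

{"fn": "play_rows", "kwargs": {"series": "0.1073 -0.2291 0.20 0 -0.26 -97.8; 0.1073 -0.2291 0.20 0 -0.26 -97.8; 0.1073 -0.2291 0.20 0 -0.26 -97.8; 0.1073 -0.2291 0.20 0 -0.26 -97.8; 0.1073 -0.2291 0.20 0 -0.26 -97.8; 0.1073 -0.2291 0.20 0 -0.26 -97.8; 0.1073 -0.2291 0.20 0 -0.26 -97.8; 0.1073 -0.2291 0.20 0 -0.26 -97.8; 0.1073 -0.2291 0.20 0 -0.26 -97.8; 0.1073 -0.2291 0.20 0 -0.26 -97.8; 0.1073 -0.2291 0.20 0 -0.26 -97.8; 0.1073 -0.2291 0.20 0 -0.26 -97.8", "jaw": 0.05}}

```text
clock: 22.55
position: [0.6498, 0.1022, 0.1648]
orientation: [[-0.151, 0.989, -0.0], [0.989, 0.151, 0.0], [0.0, -0.0, -1.0]]
wrist_force: [0.5, 0.1, 0.2]
gripper_width: 0.0502
gripper_force: 0.0
```

Run:
```python
from h import *
s=monitor.sense();print(s['position'],s['joints'])
rel([((.6508,.0991,.06),down(98.1)),((.6508,.0991,.0155),down(98.1))])
```

```text
[0.64977571 0.10222833 0.16480858] [ 7.90255281e+00  3.20299467e+01  9.19011178e+01  4.92723836e-03
  5.60794050e+01 -7.97150734e-01]
-0.0033 0.0006 0.1048 -0.01 -0.00 0.60
-0.0033 0.0006 0.1493 -0.01 -0.00 0.60
```

{"fn": "play_rows", "kwargs": {"series": "-0.0033 0.0006 0.05 0 0 0.6; -0.0033 0.0006 0.09 0 0 0.6; -0.0033 0.0006 0.12 0 0 0.6; -0.0033 0.0006 0.137 0 0 0.6; -0.0033 0.0006 0.145 0 0 0.6; -0.0033 0.0006 0.149 0 0 0.6; -0.0033 0.0006 0.149 0 0 0.6; -0.0033 0.0006 0.149 0 0 0.6"}}

```text
clock: 23.35
position: [0.6526, 0.0974, 0.0174]
orientation: [[-0.134, 0.991, 0.003], [0.991, 0.134, 0.0], [-0.0, 0.003, -1.0]]
wrist_force: [-0.0, 0.9, -0.4]
gripper_width: 0.05
gripper_force: 0.0
```

{"fn": "play_rows", "kwargs": {"series": "0 0 0 0 0 0; 0 0 0 0 0 0; 0 0 0 0 0 0; 0 0 0 0 0 0; 0 0 0 0 0 0; 0 0 0 0 0 0", "jaw": 0, "force": 50}}

```text
clock: 23.95
position: [0.6522, 0.0972, 0.017]
orientation: [[-0.134, 0.991, 0.002], [0.991, 0.134, 0.0], [-0.0, 0.002, -1.0]]
wrist_force: [-0.4, -0.4, 6.1]
gripper_width: 0.0147
gripper_force: 49.6
```

```bash
cat > place.py <<'E'
from h import *
import sys
ry_=float(sys.argv[1]);off=float(sys.argv[2]);stage=sys.argv[3]
a=np.radians(14.3);rx=np.array([np.cos(a),np.sin(a)]);ry=np.array([-rx[1],rx[0]]);c=np.array([.5349,-.2563])
q=c+rx*off+ry*ry_
s=monitor.sense();print(s['clock'],s['position'].round(4),'F',s['wrist_force'].round(1),'w',s['gripper_width'],'gf',s['gripper_force'])
R=down(14.3)
rel([((q[0],q[1],.30),R),((q[0],q[1],.1985),R)])
E
python3 place.py 0.09 0 a
```

```text
23.95 [0.6522 0.0972 0.017 ] F [-0.4 -0.4  6.1] w 0.01466578831550842 gf 49.58993196487427
-0.2452 -0.1735 -0.2833 0.10 -0.07 83.41
-0.2452 -0.1737 -0.1818 0.10 -0.07 83.41
```

{"fn": "play_rows", "kwargs": {"series": "0 0 -0.015 0 0 0; 0 0 -0.04 0 0 0; -0.04 0 -0.06 0 0 0; -0.09 0 -0.09 0 0 0; -0.12 -0.02 -0.13 0 0 0; -0.15 -0.05 -0.18 0 0 0; -0.18 -0.08 -0.22 0 0 0; -0.2 -0.11 -0.26 0 0 0; -0.22 -0.14 -0.283 0 0 0"}}

```text
clock: 24.85
position: [0.5586, -0.1244, 0.2824]
orientation: [[-0.134, 0.991, 0.003], [0.991, 0.134, -0.001], [-0.001, 0.002, -1.0]]
wrist_force: [-0.1, -1.9, -0.3]
gripper_width: 0.015
gripper_force: 48.9
```

```bash
sed -i 's/.1985/.2000/' place.py; python3 place.py -0.09 0 a
```

```text
24.85 [ 0.5586 -0.1244  0.2824] F [-0.1 -1.9 -0.3] w 0.015038348192383413 gf 48.89742851257324
-0.2169 -0.0308 -0.0174 0.15 -0.05 83.42
-0.2168 -0.0311 0.0826 0.15 -0.05 83.42
```

{"fn": "play_rows", "kwargs": {"series": "-0.05 -0.0308 -0.0174 0 0 8.4; -0.1 -0.0308 -0.0174 0 0 16.8; -0.15 -0.0308 -0.0174 0 0 25.2; -0.2168 -0.0308 -0.0174 0.1 0 34; -0.2168 -0.0308 -0.0174 0.1 0 42; -0.2168 -0.0308 -0.0174 0.1 0 50; -0.2168 -0.0308 -0.0174 0.1 0 58; -0.2168 -0.0308 -0.0174 0.1 0 66; -0.2168 -0.0308 -0.0174 0.1 0 74; -0.2168 -0.0308 -0.0174 0.1 0 83.4; -0.2168 -0.0308 -0.0174 0.1 0 83.4; -0.2168 -0.0308 -0.0174 0.1 0 83.4"}}

```text
clock: 26.05
position: [0.5577, -0.3423, 0.2976]
orientation: [[0.968, 0.25, -0.001], [0.25, -0.968, 0.001], [-0.0, -0.001, -1.0]]
wrist_force: [-0.3, -0.1, -1.2]
gripper_width: 0.0147
gripper_force: 48.9
```

```bash
python3 place.py -0.09 0 a
```

```text
26.05 [ 0.5577 -0.3423  0.2976] F [-0.3 -0.1 -1.2] w 0.014676291937765991 gf 48.93139958381653
-0.0008 0.0011 -0.0024 -0.04 0.03 0.20
-0.0008 0.0011 0.0976 -0.04 0.03 0.20
```

{"fn": "play_rows", "kwargs": {"series": "-0.001 0.001 0.03 0 0 0.2; -0.001 0.001 0.06 0 0 0.2; -0.001 0.001 0.08 0 0 0.2; -0.001 0.001 0.09 0 0 0.2; -0.001 0.001 0.095 0 0 0.2; -0.001 0.001 0.098 0 0 0.2; -0.001 0.001 0.098 0 0 0.2; -0.001 0.001 0.098 0 0 0.2"}}

```text
clock: 26.85
position: [0.5575, -0.3438, 0.2002]
orientation: [[0.97, 0.244, 0.001], [0.244, -0.97, -0.0], [0.0, 0.0, -1.0]]
wrist_force: [-0.0, 0.4, -1.1]
gripper_width: 0.0145
gripper_force: 48.9
```

{"fn": "play_rows", "kwargs": {"series": "0 0 0 0 0 0; 0 0 0 0 0 0; 0 0 0 0 0 0; 0 0 0 0 0 0; 0 0 -0.02 0 0 0; 0 0 -0.06 0 0 0; 0 0 -0.1 0 0 0; 0 0 -0.13 0 0 0; 0 0 -0.13 0 0 0", "jaw": 0.032}}

```text
clock: 27.75
position: [0.5592, -0.3449, 0.3348]
orientation: [[0.97, 0.244, 0.007], [0.244, -0.97, -0.004], [0.006, 0.006, -1.0]]
wrist_force: [-0.1, 0.1, 0.4]
gripper_width: 0.032
gripper_force: 0.0
```

```bash
cat > rackchk.py <<'E'
from h import *
p,d=snap('scene');W=cloud('scene',d);zz=W[...,2]
a=np.radians(14.3);rx=np.array([np.cos(a),np.sin(a)]);ry=np.array([-rx[1],rx[0]]);c=np.array([.5349,-.2563])
q=W[...,:2]-c;X,Y=q@rx,q@ry
m=(abs(X)<.1)&(abs(Y)<.122)&(zz>.193)&(zz<.215)&(p[...,0].astype(int)-p[...,2]>45)
n,l=cv2.connectedComponents(m.astype(np.uint8))
for i in range(1,n):
    k=l==i
    if k.sum()>60:
        pt=np.c_[X[k],Y[k]];u,s,v=np.linalg.svd(pt-pt.mean(0))
        print('rack stick',k.sum(),'X',np.percentile(X[k],[1,99]).round(4),'Y',np.median(Y[k]).round(4),'ang',((np.degrees(np.arctan2(v[0,1],v[0,0]))+90)%180-90).round(1),'z',np.percentile(zz[k],[10,50,90]).round(4))
E
python3 rackchk.py; python3 sticks.py | sed -n '/---/,$p'
python3 - <<'E'
from h import *
s=monitor.sense();print(s['clock'],s['position'],s['joints'])
E
```

```text
rack stick 286 X [-0.0697  0.0653] Y -0.0863 ang -0.0 z [0.1955 0.2003 0.204 ]
--- centres from low-y end
[0.5616 0.1274] dir 91.1 vis 0.074 wid 0.0147 ends y 0.057 0.197
[0.5157 0.1303] dir 90.7 vis 0.071 wid 0.0144 ends y 0.06 0.2
[0.4749 0.1289] dir 91.4 vis 0.071 wid 0.0144 ends y 0.059 0.199
0.1178 -0.4571 0.2109 0.25 -0.03 -77.01
0.1175 -0.4574 0.3154 0.25 -0.03 -77.01
27.8 [ 0.55812957 -0.34424125  0.33186155] [-3.27093494e+01  2.20831746e+01  8.44561193e+01  9.97862196e-03
  7.32296528e+01  4.31739674e+01]
```

Stick 1 is centred, square and level. Next is the stick at x = 0.562, gripped 18 mm off centre (y = 0.11) to clear the tub lip.

Run:
```python
from h import *
rel([((.5618,.110,.16),down(91)),((.5618,.110,.0155),down(91))])
```

```text
0.1138 -0.4401 0.1709 0.25 -0.03 -76.89
0.1134 -0.4405 0.3154 0.25 -0.03 -76.89
```

{"fn": "play_rows", "kwargs": {"series": "0.1138 -0.4401 0 0.2 0 -76.9; 0.1138 -0.4401 0 0.2 0 -76.9; 0.1138 -0.4401 0 0.2 0 -76.9; 0.1138 -0.4401 0 0.2 0 -76.9; 0.1138 -0.4401 0 0.2 0 -76.9; 0.1138 -0.4401 0 0.2 0 -76.9; 0.1138 -0.4401 0.05 0.2 0 -76.9; 0.1138 -0.4401 0.1 0.2 0 -76.9; 0.1138 -0.4401 0.15 0.2 0 -76.9; 0.1138 -0.4401 0.17 0.2 0 -76.9; 0.1138 -0.4401 0.17 0.2 0 -76.9; 0.1138 -0.4401 0.17 0.2 0 -76.9"}}

```text
clock: 29.0
position: [0.5552, 0.1121, 0.1531]
orientation: [[-0.02, 1.0, -0.015], [1.0, 0.02, 0.001], [0.001, -0.015, -1.0]]
wrist_force: [-0.0, -1.0, -0.5]
gripper_width: 0.032
gripper_force: 0.0
```

Run:
```python
from h import *
print(monitor.sense()['position'])
rel([((.5618,.110,.0165),down(91))])
```

```text
[0.55524936 0.11213121 0.15311559]
-0.0024 0.0086 0.1365 -0.87 -0.07 0.15
```

{"fn": "play_rows", "kwargs": {"series": "-0.0024 0.008 0.05 -0.8 0 0.1; -0.0024 0.008 0.06 -0.8 0 0.1; -0.0024 0.008 0.06 -0.8 0 0.1; -0.0024 0.008 0.06 -0.8 0 0.1"}}

```text
clock: 29.4
position: [0.5685, 0.1085, 0.1008]
orientation: [[-0.015, 1.0, 0.011], [1.0, 0.015, 0.003], [0.003, 0.011, -1.0]]
wrist_force: [0.6, 0.1, -0.5]
gripper_width: 0.0321
gripper_force: 0.0
```

Run:
```python
from h import *
print(monitor.sense()['position'])
rel([((.5618,.110,.0165),down(91))])
```

```text
[0.5685109  0.10854484 0.10083703]
0.0013 -0.0077 0.0843 0.66 -0.16 -0.13
```

{"fn": "play_rows", "kwargs": {"series": "0 0 0 0 0 0; 0 0 0 0 0 0; 0 0 0 0 0 0"}}

```text
clock: 29.7
position: [0.5685, 0.109, 0.1007]
orientation: [[-0.016, 1.0, 0.013], [1.0, 0.016, 0.003], [0.003, 0.013, -1.0]]
wrist_force: [0.1, 0.8, 0.3]
gripper_width: 0.0323
gripper_force: 0.0
```

Run:
```python
from h import *
print(monitor.sense()['position'],monitor.sense()['joint_vel'])
rel([((.5618,.110,.0165),down(91))])
```

```text
[0.56852843 0.10900479 0.10068504] [ 0.13089916  0.53861489  0.31206945  0.08441244 -0.15247833  0.03796378]
0.0008 -0.0078 0.0841 0.72 -0.18 -0.09
```

Settled now, so I'll correct and descend.

{"fn": "play_rows", "kwargs": {"series": "0.0005 -0.0076 0.01 0.7 -0.1 0; 0.0005 -0.0076 0.03 0.7 -0.1 0; 0.0005 -0.0076 0.05 0.7 -0.1 0; 0.0005 -0.0076 0.05 0.7 -0.1 0; 0.0005 -0.0076 0.05 0.7 -0.1 0; 0.0005 -0.0076 0.05 0.7 -0.1 0"}}

```text
clock: 30.3
position: [0.5612, 0.1096, 0.05]
orientation: [[-0.016, 1.0, -0.001], [1.0, 0.016, 0.001], [0.001, -0.001, -1.0]]
wrist_force: [0.1, 0.6, 0.2]
gripper_width: 0.0318
gripper_force: 0.0
```

Run:
```python
from h import *
print(monitor.sense()['position'],monitor.sense()['joint_vel'])
rel([((.5618,.110,.0165),down(91))])
```

```text
[0.56119599 0.10961113 0.04996171] [-0.04008031 -0.53810162 -0.16196499 -0.03854502 -0.10378725 -0.13333862]
0.0003 0.0006 0.0335 -0.05 -0.06 -0.08
```

{"fn": "play_rows", "kwargs": {"series": "0 0.0006 0.015 0 0 0; 0 0.0006 0.025 0 0 0; 0 0.0006 0.031 0 0 0; 0 0.0006 0.0335 0 0 0; 0 0.0006 0.0335 0 0 0"}}

```text
clock: 30.8
position: [0.561, 0.1095, 0.0152]
orientation: [[-0.016, 1.0, -0.003], [1.0, 0.016, 0.001], [0.001, -0.003, -1.0]]
wrist_force: [0.3, 0.1, -0.1]
gripper_width: 0.032
gripper_force: 0.0
```

{"fn": "play_rows", "kwargs": {"series": "0 0 0 0 0 0; 0 0 0 0 0 0; 0 0 0 0 0 0; 0 0 0 0 0 0; 0 0 0 0 0 0", "jaw": 0}}

```text
clock: 31.3
position: [0.5616, 0.1095, 0.0161]
orientation: [[-0.016, 1.0, -0.001], [1.0, 0.016, 0.001], [0.001, -0.001, -1.0]]
wrist_force: [-0.2, -0.4, 2.2]
gripper_width: 0.0148
gripper_force: 50.3
```

{"fn": "play_rows", "kwargs": {"series": "0 0 -0.015 0 0 0; 0 0 -0.04 0 0 0; -0.04 0 -0.06 0 0 0; -0.09 0 -0.09 0 0 0; -0.14 0 -0.13 0 0 0; -0.18 0 -0.17 0 0 0; -0.22 0 -0.21 0 0 0; -0.25 0 -0.25 0 0 0; -0.27 0 -0.283 0 0 0; -0.27 0 -0.283 0 0 0; -0.27 0 -0.283 0 0 0"}}

```text
clock: 32.4
position: [0.5674, -0.163, 0.303]
orientation: [[-0.013, 1.0, 0.005], [1.0, 0.013, -0.002], [-0.002, 0.005, -1.0]]
wrist_force: [-0.1, 0.6, 0.2]
gripper_width: 0.015
gripper_force: 50.0
```

```bash
python3 place.py -0.045 -0.018 a
```

```text
32.4 [ 0.5674 -0.163   0.303 ] F [-0.1  0.6  0.2] w 0.014985390672985651 gf 49.99255299568176
-0.1409 -0.0408 0.0030 0.32 -0.13 76.47
-0.1407 -0.0413 0.1030 0.32 -0.13 76.47
```

{"fn": "play_rows", "kwargs": {"series": "-0.05 -0.0408 0.003 0 0 8.4; -0.1 -0.0408 0.003 0.1 0 16.8; -0.1407 -0.0408 0.003 0.1 0 25.2; -0.1407 -0.0408 0.003 0.1 0 34; -0.1407 -0.0408 0.003 0.1 0 42; -0.1407 -0.0408 0.003 0.2 0 50; -0.1407 -0.0408 0.003 0.2 0 58; -0.1407 -0.0408 0.003 0.3 0 66; -0.1407 -0.0408 0.003 0.3 -0.1 74; -0.1407 -0.0408 0.003 0.3 -0.1 76.5; -0.1407 -0.0408 0.003 0.3 -0.1 76.5; -0.1407 -0.0408 0.003 0.3 -0.1 76.5"}}

```text
clock: 33.6
position: [0.5272, -0.301, 0.2946]
orientation: [[0.968, 0.251, -0.008], [0.251, -0.968, 0.004], [-0.007, -0.006, -1.0]]
wrist_force: [-0.3, -0.7, 0.4]
gripper_width: 0.0145
gripper_force: 50.0
```

```bash
python3 place.py -0.045 -0.018 a
```

```text
33.6 [ 0.5272 -0.301   0.2946] F [-0.3 -0.7  0.4] w 0.014545320185349098 gf 50.0009822845459
0.0004 0.0035 -0.0054 -0.31 0.39 0.24
0.0011 0.0041 0.0946 -0.31 0.39 0.24
```

{"fn": "play_rows", "kwargs": {"series": "0.001 0.004 0.03 -0.3 0.4 0.2; 0.001 0.004 0.06 -0.3 0.4 0.2; 0.001 0.004 0.075 -0.3 0.4 0.2; 0.001 0.004 0.085 -0.3 0.4 0.2; 0.001 0.004 0.091 -0.3 0.4 0.2; 0.001 0.004 0.095 -0.3 0.4 0.2; 0.001 0.004 0.095 -0.3 0.4 0.2; 0.001 0.004 0.095 -0.3 0.4 0.2"}}

```text
clock: 34.4
position: [0.5294, -0.3057, 0.2013]
orientation: [[0.969, 0.246, 0.003], [0.246, -0.969, -0.001], [0.002, 0.002, -1.0]]
wrist_force: [-0.5, 0.2, -0.3]
gripper_width: 0.0146
gripper_force: 50.0
```

```bash
python3 place.py -0.045 -0.018 a
```

```text
34.4 [ 0.5294 -0.3057  0.2013] F [-0.5  0.2 -0.3] w 0.01463412858671713 gf 50.001797676086426
-0.0002 -0.0013 -0.0988 0.12 -0.13 -0.09
-0.0004 -0.0015 0.0012 0.12 -0.13 -0.09
```

{"fn": "play_rows", "kwargs": {"series": "0 -0.001 0.001 0 0 0; 0 -0.001 0.002 0 0 0; 0 -0.001 0.002 0 0 0"}}

```text
clock: 34.7
position: [0.5287, -0.3044, 0.1986]
orientation: [[0.969, 0.245, 0.002], [0.245, -0.969, -0.001], [0.002, 0.001, -1.0]]
wrist_force: [-0.4, -0.4, -0.5]
gripper_width: 0.0148
gripper_force: 50.0
```

{"fn": "play_rows", "kwargs": {"series": "0 0 0 0 0 0; 0 0 0 0 0 0; 0 0 0 0 0 0; 0 0 0 0 0 0; 0 0 -0.02 0 0 0; 0 0 -0.06 0 0 0; 0 0 -0.1 0 0 0; 0 0 -0.13 0 0 0; 0 0 -0.13 0 0 0; 0 0 -0.13 0 0 0", "jaw": 0.032}}

```text
clock: 35.7
position: [0.5285, -0.3044, 0.3289]
orientation: [[0.969, 0.246, 0.003], [0.246, -0.969, -0.001], [0.002, 0.002, -1.0]]
wrist_force: [-0.6, 0.1, -0.0]
gripper_width: 0.032
gripper_force: 0.0
```

```bash
python3 rackchk.py; python3 sticks.py | sed -n '/---/,$p'
python3 - <<'E'
from h import *
s=monitor.sense();print(s['clock'],s['position'])
rel([((.5158,.110,.16),down(91)),((.5158,.110,.0165),down(91))])
E
```

```text
rack stick 272 X [-0.0704  0.0664] Y -0.0864 ang -0.3 z [0.1954 0.2003 0.2042]
rack stick 287 X [-0.0709  0.0651] Y -0.0408 ang -0.1 z [0.1957 0.2005 0.2038]
--- centres from low-y end
[0.5155 0.1285] dir 90.9 vis 0.073 wid 0.015 ends y 0.058 0.198
[0.4754 0.1285] dir 91.8 vis 0.084 wid 0.0136 ends y 0.059 0.198
0.0939 -0.4225 0.2076 0.04 -0.02 -76.72
0.0938 -0.4225 0.3121 0.04 -0.02 -76.72
35.75 [ 0.52804026 -0.30408431  0.3277089 ]
0.0897 -0.4045 0.1676 0.04 -0.02 -76.79
0.0896 -0.4045 0.3111 0.04 -0.02 -76.79
```

Run:
```python
from h import *
rel([((.4735,.110,.16),down(91.5))])
```

```text
0.0487 -0.4149 0.1676 0.04 -0.02 -77.29
```

{"fn": "play_rows", "kwargs": {"series": "0.0487 -0.4149 0 0 0 -77.3; 0.0487 -0.4149 0 0 0 -77.3; 0.0487 -0.4149 0 0 0 -77.3; 0.0487 -0.4149 0 0 0 -77.3; 0.0487 -0.4149 0 0 0 -77.3; 0.0487 -0.4149 0.03 0 0 -77.3; 0.0487 -0.4149 0.07 0 0 -77.3; 0.0487 -0.4149 0.11 0 0 -77.3; 0.0487 -0.4149 0.15 0 0 -77.3; 0.0487 -0.4149 0.19 0 0 -77.3; 0.0487 -0.4149 0.22 0 0 -77.3; 0.0487 -0.4149 0.22 0 0 -77.3", "jaw": 0.028}}

```text
clock: 36.95
position: [0.4689, 0.1093, 0.1023]
orientation: [[-0.028, 1.0, -0.011], [1.0, 0.028, -0.003], [-0.003, -0.011, -1.0]]
wrist_force: [-0.2, -0.4, -0.0]
gripper_width: 0.028
gripper_force: 0.0
```

{"fn": "play_rows", "kwargs": {"series": "0 0 0 0 0 0; 0 0 0 0 0 0; 0 0 0 0 0 0; 0 0 0 0 0 0"}}

```text
clock: 37.35
position: [0.4756, 0.1095, 0.1101]
orientation: [[-0.026, 1.0, 0.005], [1.0, 0.026, 0.0], [-0.0, 0.005, -1.0]]
wrist_force: [0.3, -0.3, 0.5]
gripper_width: 0.0279
gripper_force: 0.0
```

Run:
```python
from h import *
print(monitor.sense()['position'])
rel([((.4735,.110,.0165),down(91.5))])
```

```text
[0.47556276 0.10953557 0.11005478]
0.0005 -0.0026 0.0935 0.31 0.01 -0.02
```

{"fn": "play_rows", "kwargs": {"series": "0.0005 -0.0025 0.03 0.3 0 0; 0.0005 -0.0025 0.055 0.3 0 0; 0.0005 -0.0025 0.055 0.3 0 0; 0.0005 -0.0025 0.055 0.3 0 0; 0.0005 -0.0025 0.055 0.3 0 0"}}

```text
clock: 37.85
position: [0.4729, 0.1102, 0.0545]
orientation: [[-0.026, 1.0, -0.001], [1.0, 0.026, -0.0], [-0.0, -0.001, -1.0]]
wrist_force: [-0.0, -0.8, -0.2]
gripper_width: 0.028
gripper_force: 0.0
```

Run:
```python
from h import *
print(monitor.sense()['position'])
rel([((.4735,.110,.0165),down(91.5))])
```

```text
[0.47285186 0.11017755 0.05454626]
-0.0002 0.0007 0.0380 -0.07 0.02 0.00
```

{"fn": "play_rows", "kwargs": {"series": "0 0.0006 0.018 0 0 0; 0 0.0006 0.029 0 0 0; 0 0.0006 0.035 0 0 0; 0 0.0006 0.038 0 0 0; 0 0.0006 0.038 0 0 0"}}

```text
clock: 38.35
position: [0.4721, 0.11, 0.015]
orientation: [[-0.026, 1.0, -0.004], [1.0, 0.026, -0.001], [-0.001, -0.004, -1.0]]
wrist_force: [-0.1, 0.2, 0.5]
gripper_width: 0.0281
gripper_force: 0.0
```

{"fn": "play_rows", "kwargs": {"series": "0 0 0 0 0 0; 0 0 0 0 0 0; 0 0 0 0 0 0; 0 0 0 0 0 0; 0 0 0 0 0 0", "jaw": 0}}

```text
clock: 38.85
position: [0.4726, 0.1101, 0.0155]
orientation: [[-0.026, 1.0, -0.003], [1.0, 0.026, -0.001], [-0.001, -0.003, -1.0]]
wrist_force: [-0.6, -0.8, 5.7]
gripper_width: 0.0148
gripper_force: 49.4
```

{"fn": "play_rows", "kwargs": {"series": "0 0 -0.015 0 0 0; 0 0 -0.04 0 0 0; -0.04 0 -0.06 0 0 0; -0.09 0.02 -0.09 0 0 0; -0.13 0.03 -0.13 0 0 0; -0.16 0.03 -0.17 0 0 0; -0.18 0.03 -0.21 0 0 0; -0.20 0.03 -0.25 0 0 0; -0.20 0.03 -0.283 0 0 0; -0.20 0.03 -0.283 0 0 0; -0.20 0.03 -0.283 0 0 0; -0.20 0.03 -0.283 0 0 0"}}

```text
clock: 40.05
position: [0.5074, -0.0884, 0.2966]
orientation: [[-0.027, 1.0, -0.006], [1.0, 0.027, -0.0], [-0.0, -0.006, -1.0]]
wrist_force: [-0.6, -0.1, -0.3]
gripper_width: 0.0149
gripper_force: 48.6
```

```bash
python3 place.py 0.045 -0.018 a
```

```text
40.05 [ 0.5074 -0.0884  0.2966] F [-0.6 -0.1 -0.3] w 0.014860656375645804 gf 48.6202347278595
-0.1286 -0.0045 -0.0034 -0.31 0.25 77.23
-0.1286 -0.0039 0.0966 -0.31 0.25 77.23
```

{"fn": "play_rows", "kwargs": {"series": "-0.03 -0.0045 -0.003 0 0 8.4; -0.06 -0.0045 -0.003 0 0 16.8; -0.09 -0.0045 -0.003 0 0 25.2; -0.12 -0.0045 -0.003 0 0 34; -0.1286 -0.0045 -0.003 0 0 42; -0.1286 -0.0045 -0.003 0 0 50; -0.1286 -0.0045 -0.003 -0.3 0.2 58; -0.1286 -0.0045 -0.003 -0.3 0.2 66; -0.1286 -0.0045 -0.003 -0.3 0.2 74; -0.1286 -0.0045 -0.003 -0.3 0.2 77.2; -0.1286 -0.0045 -0.003 -0.3 0.2 77.2; -0.1286 -0.0045 -0.003 -0.3 0.2 77.2"}}

```text
clock: 41.25
position: [0.5069, -0.2169, 0.2998]
orientation: [[0.968, 0.249, -0.0], [0.249, -0.968, -0.0], [-0.0, -0.0, -1.0]]
wrist_force: [-0.2, -0.4, -0.3]
gripper_width: 0.0146
gripper_force: 48.6
```

{"fn": "play_rows", "kwargs": {"series": "0 0 0.03 0 0 0; 0 0 0.05 0 0 0; 0 0 0.06 0 0 0; 0 0 0.06 0 0 0; 0 0 0.06 0 0 0"}}

```text
clock: 41.75
position: [0.5079, -0.2177, 0.2416]
orientation: [[0.969, 0.248, 0.002], [0.248, -0.969, -0.001], [0.002, 0.002, -1.0]]
wrist_force: [-0.7, -0.3, 0.0]
gripper_width: 0.0148
gripper_force: 48.6
```

```bash
python3 place.py 0.045 -0.018 a
```

```text
41.75 [ 0.5079 -0.2177  0.2416] F [-0.7 -0.3  0. ] w 0.014825811478574187 gf 48.60391080379486
-0.0012 -0.0008 -0.0584 0.11 -0.12 0.05
-0.0014 -0.0010 0.0416 0.11 -0.12 0.05
```

{"fn": "play_rows", "kwargs": {"series": "-0.001 -0.001 0.02 0 0 0; -0.001 -0.001 0.033 0 0 0; -0.001 -0.001 0.039 0 0 0; -0.001 -0.001 0.042 0 0 0; -0.001 -0.001 0.0432 0 0 0; -0.001 -0.001 0.0432 0 0 0; -0.001 -0.001 0.0432 0 0 0"}}

```text
clock: 42.45
position: [0.5067, -0.2171, 0.1985]
orientation: [[0.969, 0.247, 0.003], [0.247, -0.969, -0.002], [0.002, 0.002, -1.0]]
wrist_force: [-0.5, -0.1, -0.9]
gripper_width: 0.0147
gripper_force: 48.6
```

{"fn": "play_rows", "kwargs": {"series": "0 0 0 0 0 0; 0 0 0 0 0 0; 0 0 0 0 0 0; 0 0 0 0 0 0; 0 0 -0.02 0 0 0; 0 0 -0.06 0 0 0; 0 0 -0.1 0 0 0; 0 0 -0.13 0 0 0; 0 0 -0.13 0 0 0; 0 0 -0.13 0 0 0", "jaw": 0.032}}

```text
clock: 43.45
position: [0.5062, -0.2168, 0.3285]
orientation: [[0.969, 0.247, 0.003], [0.247, -0.969, -0.002], [0.003, 0.003, -1.0]]
wrist_force: [0.6, 0.4, -0.5]
gripper_width: 0.0321
gripper_force: 0.0
```

```bash
python3 rackchk.py; python3 sticks.py | sed -n '/---/,$p'
python3 - <<'E'
from h import *
s=monitor.sense();print(s['clock'],s['position'])
rel([((.5155,.110,.11),down(91))])
E
```

```text
rack stick 168 X [-0.0709  0.011 ] Y -0.0867 ang 0.1 z [0.195  0.1998 0.2036]
rack stick 273 X [-0.072  0.065] Y -0.0408 ang -0.0 z [0.1958 0.2006 0.204 ]
rack stick 301 X [-0.0682  0.0647] Y 0.0493 ang 0.8 z [0.1956 0.2003 0.2037]
--- centres from low-y end
[0.5164 0.1293] dir 90.6 vis 0.071 wid 0.0154 ends y 0.059 0.199
0.0957 -0.3326 0.2070 0.09 -0.01 -76.26
0.0956 -0.3327 0.3115 0.09 -0.01 -76.26
43.5 [ 0.50565353 -0.21654545  0.32729441]
0.0900 -0.3142 0.2171 0.09 -0.01 -76.69
```

Three are placed. Now the last one, at x = 0.516.

{"fn": "play_rows", "kwargs": {"series": "0.09 -0.3142 0 0 0 -76.7; 0.09 -0.3142 0 0 0 -76.7; 0.09 -0.3142 0 0 0 -76.7; 0.09 -0.3142 0 0 0 -76.7; 0.09 -0.3142 0 0 0 -76.7; 0.09 -0.3142 0.03 0 0 -76.7; 0.09 -0.3142 0.07 0 0 -76.7; 0.09 -0.3142 0.11 0 0 -76.7; 0.09 -0.3142 0.15 0 0 -76.7; 0.09 -0.3142 0.19 0 0 -76.7; 0.09 -0.3142 0.217 0 0 -76.7; 0.09 -0.3142 0.217 0 0 -76.7"}}

```text
clock: 44.7
position: [0.512, 0.1089, 0.1058]
orientation: [[-0.018, 1.0, -0.008], [1.0, 0.018, -0.003], [-0.003, -0.008, -1.0]]
wrist_force: [-0.1, -0.3, 0.5]
gripper_width: 0.0319
gripper_force: 0.0
```

{"fn": "play_rows", "kwargs": {"series": "0 0 0.02 0 0 0; 0 0 0.05 0 0 0; 0 0 0.05 0 0 0; 0 0 0.05 0 0 0; 0 0 0.05 0 0 0"}}

```text
clock: 45.2
position: [0.5172, 0.1097, 0.0622]
orientation: [[-0.018, 1.0, 0.004], [1.0, 0.018, -0.001], [-0.001, 0.004, -1.0]]
wrist_force: [0.9, 0.1, 0.6]
gripper_width: 0.032
gripper_force: 0.0
```

Run:
```python
from h import *
print(monitor.sense()['position'])
rel([((.5160,.110,.0165),down(91))])
```

```text
[0.51716842 0.10972729 0.06217081]
0.0003 -0.0013 0.0457 0.23 0.05 0.01
```

{"fn": "play_rows", "kwargs": {"series": "0 -0.001 0.018 0.2 0 0; 0 -0.001 0.032 0.2 0 0; 0 -0.001 0.041 0.2 0 0; 0 -0.001 0.0455 0.2 0 0; 0 -0.001 0.0455 0.2 0 0"}}

```text
clock: 45.7
position: [0.5151, 0.1095, 0.0147]
orientation: [[-0.018, 1.0, -0.002], [1.0, 0.018, -0.001], [-0.001, -0.002, -1.0]]
wrist_force: [-0.1, 0.1, -0.3]
gripper_width: 0.0319
gripper_force: 0.0
```

{"fn": "play_rows", "kwargs": {"series": "0 0 0 0 0 0; 0 0 0 0 0 0; 0 0 0 0 0 0; 0 0 0 0 0 0; 0 0 0 0 0 0", "jaw": 0}}

```text
clock: 46.2
position: [0.5157, 0.1096, 0.0156]
orientation: [[-0.018, 1.0, -0.001], [1.0, 0.018, -0.001], [-0.001, -0.001, -1.0]]
wrist_force: [-0.8, -0.8, 5.9]
gripper_width: 0.0147
gripper_force: 49.8
```

{"fn": "play_rows", "kwargs": {"series": "0 0 -0.015 0 0 0; 0 0 -0.04 0 0 0; -0.04 0 -0.06 0 0 0; -0.08 0 -0.09 0 0 0; -0.11 0 -0.13 0 0 0; -0.14 0 -0.17 0 0 0; -0.16 0 -0.21 0 0 0; -0.17 0 -0.25 0 0 0; -0.17 0 -0.283 0 0 0; -0.17 0 -0.283 0 0 0; -0.17 0 -0.283 0 0 0; -0.17 0 -0.283 0 0 0"}}

```text
clock: 47.4
position: [0.5176, -0.0598, 0.2974]
orientation: [[-0.018, 1.0, -0.003], [1.0, 0.018, -0.001], [-0.001, -0.003, -1.0]]
wrist_force: [0.2, 0.5, -1.2]
gripper_width: 0.0148
gripper_force: 49.2
```

```bash
python3 place.py 0.087 -0.019 a
```

```text
47.4 [ 0.5176 -0.0598  0.2974] F [ 0.2  0.5 -1.2] w 0.014804123973379784 gf 49.22583818435669
-0.1164 -0.0247 -0.0024 -0.13 0.18 76.73
-0.1164 -0.0244 0.0976 -0.13 0.18 76.73
```

{"fn": "play_rows", "kwargs": {"series": "-0.03 -0.0247 -0.002 0 0 8.4; -0.06 -0.0247 -0.002 0 0 16.8; -0.09 -0.0247 -0.002 0 0 25.2; -0.1164 -0.0247 -0.002 0 0 34; -0.1164 -0.0247 -0.002 0 0 42; -0.1164 -0.0247 -0.002 0 0 50; -0.1164 -0.0247 -0.002 -0.1 0.2 58; -0.1164 -0.0247 -0.002 -0.1 0.2 66; -0.1164 -0.0247 -0.002 -0.1 0.2 74; -0.1164 -0.0247 -0.002 -0.1 0.2 76.7; -0.1164 -0.0247 -0.002 -0.1 0.2 76.7; -0.1164 -0.0247 -0.002 -0.1 0.2 76.7"}}

```text
clock: 48.6
position: [0.4956, -0.1765, 0.2994]
orientation: [[0.969, 0.249, -0.0], [0.249, -0.969, 0.001], [0.0, -0.001, -1.0]]
wrist_force: [-0.5, 0.3, -0.4]
gripper_width: 0.0142
gripper_force: 49.2
```

{"fn": "play_rows", "kwargs": {"series": "0 0 0.03 0 0 0; 0 0 0.05 0 0 0; 0 0 0.06 0 0 0; 0 0 0.06 0 0 0; 0 0 0.06 0 0 0"}}

```text
clock: 49.1
position: [0.4965, -0.177, 0.2409]
orientation: [[0.969, 0.248, 0.002], [0.248, -0.969, 0.0], [0.002, 0.0, -1.0]]
wrist_force: [-0.3, -0.3, 0.1]
gripper_width: 0.0146
gripper_force: 49.2
```

```bash
python3 place.py 0.087 -0.019 a
```

```text
49.1 [ 0.4965 -0.177   0.2409] F [-0.3 -0.3  0.1] w 0.014645221364197663 gf 49.23184096813202
-0.0013 -0.0007 -0.0591 0.02 -0.12 0.04
-0.0015 -0.0007 0.0409 0.02 -0.12 0.04
```

{"fn": "play_rows", "kwargs": {"series": "-0.001 -0.0007 0.02 0 0 0; -0.001 -0.0007 0.033 0 0 0; -0.001 -0.0007 0.039 0 0 0; -0.001 -0.0007 0.042 0 0 0; -0.001 -0.0007 0.0427 0 0 0; -0.001 -0.0007 0.0427 0 0 0; -0.001 -0.0007 0.0427 0 0 0"}}

```text
clock: 49.8
position: [0.4955, -0.1766, 0.1983]
orientation: [[0.969, 0.247, 0.003], [0.247, -0.969, 0.0], [0.003, 0.001, -1.0]]
wrist_force: [0.4, -0.3, 0.5]
gripper_width: 0.0149
gripper_force: 49.2
```

{"fn": "play_rows", "kwargs": {"series": "0 0 0 0 0 0; 0 0 0 0 0 0; 0 0 0 0 0 0; 0 0 0 0 0 0; 0 0 -0.02 0 0 0; 0 0 -0.06 0 0 0; 0 0 -0.1 0 0 0; 0 0 -0.15 0 0 0; 0 0 -0.19 0 0 0; -0.05 0 -0.2 0 0 0; -0.08 0 -0.2 0 0 0; -0.08 0 -0.2 0 0 0", "jaw": 0.032}}

```text
clock: 51.0
position: [0.4145, -0.1966, 0.3984]
orientation: [[0.969, 0.246, 0.002], [0.246, -0.969, -0.001], [0.002, 0.001, -1.0]]
wrist_force: [0.2, 0.3, -0.2]
gripper_width: 0.0322
gripper_force: 0.0
```

```bash
python3 rackchk.py; python3 tubfit.py;python3 - <<'E'
from h import *
z=np.load('last_scene.npz');p,d=z['p'],z['d'];cv2.imwrite('pics/final.png',cv2.resize(p[110:400,100:480],(780,595))[...,::-1])
W=cloud('scene',d);x,y,zz=W[...,0],W[...,1],W[...,2]
near=lambda a,b,c,e:(x>a)&(x<b)&(y>c)&(y<e)
for n,m in [('tin',near(.55,.68,-.57,-.46)&(zz>.036)),('roll',near(.36,.5,-.12,.02)&(zz>.018)),('meas',near(.35,.46,-.52,-.4)&(zz>.06)),('bottle',near(.66,.78,.25,.36)&(zz>.06))]: print(n,m.sum(),W[m].mean(0).round(4))
E
```

```text
rack stick 234 X [-0.0514  0.0665] Y -0.0858 ang -1.1 z [0.1948 0.2006 0.2039]
rack stick 292 X [-0.0717  0.0657] Y -0.0407 ang -0.1 z [0.1953 0.2002 0.2041]
rack stick 300 X [-0.0689  0.0655] Y 0.0496 ang 0.3 z [0.1954 0.2004 0.2037]
rack stick 306 X [-0.07    0.0647] Y 0.0909 ang 0.4 z [0.1961 0.2002 0.2031]
back 319 [0.5378 0.4079 0.1452] [0.1306 0.1506]
L 312 [0.6385 0.3158 0.1394] [0.1277 0.1477]
R 275 [0.4377 0.3192 0.1409] [0.1277 0.1478]
floor 2551 [0.5376 0.3267 0.0828] [0.0796 0.0894]
step? 300 [0.4378 0.3132 0.1402] [0.1272 0.1476]
tin 297 [ 0.653  -0.53    0.0804]
roll 1296 [ 0.3945 -0.0859  0.3946]
meas 191 [ 0.4022 -0.4689  0.0672]
bottle 460 [0.7136 0.3269 0.1024]
```

View pics/final.png

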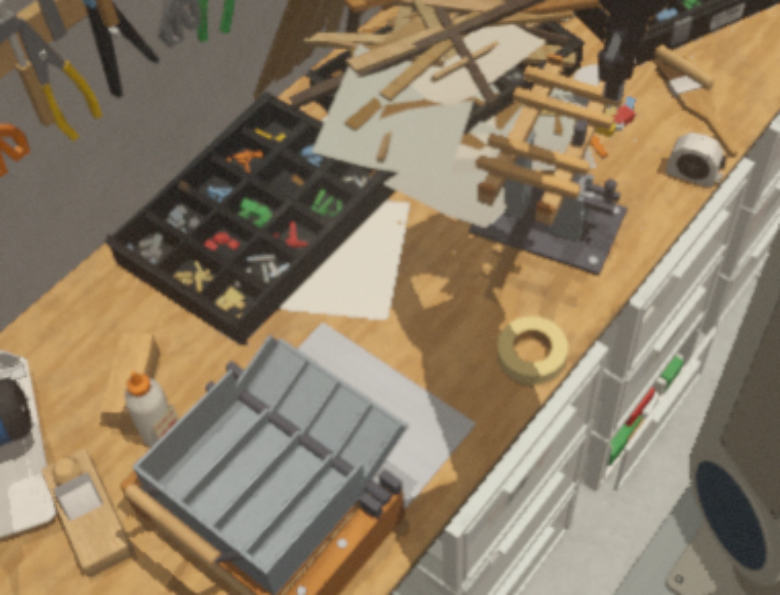

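The rack at about (545,140) carries all four sticks side by side. The tub is empty and seated, and the bystanders are in place (the tin is partly hidden by the gripper). I'm handing the job in.

```bash
python3 -c "
from rig import workorder
print(workorder.sign_off())"
```

```text
the job is handed in; nothing more can be done
None
```

The job is done and handed in at about 51 s. The prop is at its third notch and level, and the tub is emptied and back upright in its seat. All four sticks lie level, square and centred across the rack, with the bystanders undisturbed as far as the last picture shows; the tin was partly hidden there.

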